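# Charge a dye bottle with mixing balls and hold it down on the vortex mixer

### The job

Get the open wide-necked dye bottle mixing: drop the two steel balls from the wooden block into it one at a time, plug its neck fully with the wooden-topped cork stopper, then stand it in the cup of the vortex mixer and push it straight down until the sprung cup is right at the bottom of its stroke. The mixer only runs while it is pressed, so finish still holding the bottle pressed fully down: do not let up or let go. Keep the bottle upright all the while, and do not disturb the bowl or the two small capped bottles.

Things in the scene. Friction and masses are not known exactly. Their poses are not given: they have to be found in the camera images.
- mixer: Vortex mixer, fixed to the table: grey case 150 x 120 mm in plan (its slanted panel with knob and rocker faces the mixer's -x), black turret on top up to 70 mm, then the sprung rubber cup (see mixer_head), rim 99 mm above the table. The cup's axis is the mixer's z axis. Origin: centre of the underside, on the table.
- mixer_head (a joint): How far the mixer's sprung cup is pushed straight down, in m: 0 up, 0.008 at the bottom stop. The spring pushes back with about 3 N at the top and 9 N at the bottom; it returns when released. It carries the loaded bottle with hardly any sinking.
- cup_seat (a point): Centre of the cup's flat inner floor, where the bottle's foot stands; 87 mm above the table with the cup up, moves down with it. The black rubber cup is an open round dish 12 mm deep inside, about 60 mm wide inside at its floor and 69 mm at its rim (76 mm outside).
- bottle: Squat wide-necked bottle of opaque glass, usually brown, open, standing upright on the table, about 130 g. Body 54 mm in diameter up to 50 mm, shoulder from 50 to 57 mm, neck 39 mm in diameter up to the rim at 66 mm. Hollow: bore of the neck 31 mm in diameter, inside floor 4 mm above the foot. Origin: centre of the foot, z up.
- bottle_mouth (a point): Centre of the bottle's mouth, level with the rim, 66 mm above the foot.
- bottle_inside (a point): Point on the bottle's axis inside it, 26 mm above the foot.
- stopper: T-stopper, about 20 g, stands on the table on its cork end, head up. Tapered cork plug 12 mm long, 25 mm in diameter at the bottom and 27.5 mm at the top, under a round wooden head 40 mm in diameter and 12 mm high; 24 mm high in all. Origin: centre of the cork's lower end, z up towards the head.
- stopper_shoulder (a point): Centre of the underside of the stopper's head, 12 mm above the cork's lower end; it meets the bottle's rim when the stopper is fully home.
- ball_block: Pale wooden block, 45 x 100 mm and 14 mm high, fixed to the table, with two shallow dimples 25 mm either side of its centre along its y axis, one ball in each. Origin: centre of the underside.
- ball_a_center (a point): Centre of a polished steel ball, 18 mm in diameter, 24 g; at the start it sits in the dimple at the block's -y end, centre 22 mm above the table.
- ball_b_center (a point): Centre of the other, identical ball; it starts in the dimple at the block's +y end.
- bowl: Bystander: turned wooden bowl, 150 mm wide and 52 mm high. Origin: centre of the underside.
- dye_bottle_1: Bystander: small round capped dye bottle, 36 mm in diameter, 100 mm high, standing. Origin: centre of the underside.
- dye_bottle_2: Bystander: another small capped dye bottle of the same size. Origin: centre of the underside.

How it is judged:
By the outcome, as a careful person would: the job done as asked, in the order asked, and still so for the second after the job is handed in, while the arm keeps its last pose, push and grip.
It also fails if it takes over 72 s, if anything falls off the work surface, if the arm or the gripper's body presses on something with over 40 N, if the wrist force passes 120 N, or if a joint passes its speed limit or range.

### The arm

A 6-joint arm with a two-finger parallel gripper is mounted at the origin on the work surface. World frame = base frame: x ahead of the robot, y to its left, z up, the work surface at z = 0. Lengths are in m, angles in rad, forces in N, time in s.
With the tool pointing down it reaches from about 0.3 to 0.775 m from the base axis. Payload 14.6 kg.
Tool frame: the origin (TCP) lies at the very end of the fingers, on their centre line; the grasp point (between the pads) lies 19 mm behind it (grip_depth is the distance from the TCP to the grasp point, in m); z points along the fingers, y is the direction in which the jaws open and shut (so a half turn about z gives the same grasp; the last joint's range is limited). The gripper opens to 94 mm and grips with 3 to 60 N. Pads are 16 mm wide; open, the fingers measure 119 mm over their backs; the gripper's body (75 mm by 177 mm) begins 78 mm behind the grasp point.
Start: joints at [-1.357, 0.3, 1.521, -0, 1.321, -0.067], TCP at [0.152, -0.528, 0.177] pointing down, gripper open.
Joint ranges: [-3.03, 3.03], [-0.79, 2.21], [0.23, 2.52], [-1.04, 4.18], [0, 3.07], [-2.55, 2.55]. Speed limits (rad/s): [2.22, 2.22, 2.57, 3.14, 3.14, 3.14].

### API

Orientations are given as a unit quaternion [x, y, z, w].
In Python, from bench import get_obs, capture, camera_info, job_done, grip_depth gives the robot as it stands.
- The arm moves only by the tool play_rows, never from a script. Its argument "motion" is a list of rows, each a list of 5 numbers: the finger opening in mm, from 0 to 94, then the shift along the tool's x, y, z in mm, then the turn about the tool's z in rad. A call has 1 to 12 rows; each row shifts and turns the pose as measured when the row begins, along the tool's axes as they then stand; what a row does not reach is not made up. A row lasts 1/12 s, in which the tool goes at most 41.7 mm and 7.16 degrees, less where a joint would pass 70% of its speed; a pose out of reach is approached as far as the arm can. A call is refused whole if a number of a shift passes 41.7 or a number of a turn 0.125, either way. A call with a gripper value outside its range is refused whole. The fingers move at their own pace and stop on an object; "newtons" is the grip in N (left out, the last holds). Time passes only in rows, so rows that do not move let the fingers close. It gives the time, the measured TCP pose, the force and the opening at its end, in the units of the state.
- get_obs(): the state, without advancing time (a new reading comes with each control period).
- capture(name): name is "side" or "top" or "wrist"; returns the picture (420x560x3 uint8, blue, green, red); there is no depth.
- camera_info(name): a dict with "fx", "fy", "cx", "cy" (pixels), "R" (3x3) and "t" (3): a world point X has camera coordinates R X + t. Camera axes: x right, y down, z forward; pixel columns grow to the right and rows downward; lengths in m; the calibration is good to about 2 mm. A picture is of the moment at which its call begins: read the wrist's pose just before it. camera_info takes no time and is no camera call; for the wrist camera it gives the pose at the moment of the call.
- job_done(): hands the job in, once; it reports no verdict.
The state is a dict: "time": time; "joints": joint angles; "dq": joint speeds; "tau": joint torques, N m; "tool_pos": TCP position; "tcp_rot": TCP orientation; "force": force on the tool from outside, world axes, zero at the start; "torque": the same for the moment, N m; "opening": finger opening in m.
Only numpy, scipy, OpenCV 4.12 (cv2) and the standard library are available. Lean on these libraries where they do the work, as an engineer would, in place of code of your own. Each camera call takes 0.05 s, during which the arm holds its last target. There are 200 camera calls.

## Working session

There is one attempt and no reset: what is moved stays moved. The work goes in short steps, Python scripts to look and compute and a tool call to move; the robot and the scene stay as the last step left them, time stands still between calls to the robot, and variables do not carry over. Pictures are saved under pics/ and viewed, about 8 in all and at most 12, crops included, and the job is handed in when it is done.

Besides the shell and the picture viewer there is one more tool, called by a JSON object that holds its "fn" and its "kwargs", one argument or row to a line. play_rows: Moves the arm, as the interface text tells. Its arguments: {"type":"object","properties":{"motion":{"type":"array","items":{"type":"array","items":{"type":"number"}}},"newtons":{"type":"number"}},"required":["motion"]}

```bash
mkdir -p pics
cat > h.py <<'E'
import numpy as np, cv2
from bench import get_obs, capture, camera_info, job_done, grip_depth
def ray(ci,u,v):
    R=np.array(ci["R"]);t=np.array(ci["t"])
    d=R.T@np.array([(u-ci["cx"])/ci["fx"],(v-ci["cy"])/ci["fy"],1.]);return -R.T@t,d
def onz(ci,u,v,z):
    o,d=ray(ci,u,v);return o+d*(z-o[2])/d[2]
def proj(ci,X):
    p=np.array(ci["R"])@np.array(X)+np.array(ci["t"]);return ci["fx"]*p[0]/p[2]+ci["cx"],ci["fy"]*p[1]/p[2]+ci["cy"]
E
python3 - <<'E'
from h import *
print(get_obs(),grip_depth)
for n in("top","side","wrist"):
    ci=camera_info(n);im=capture(n);cv2.imwrite(f"pics/{n}0.png",im)
    R=np.array(ci["R"]);print(n,ci["fx"],ci["cx"],ci["cy"],-R.T@np.array(ci["t"]),R.round(3).tolist())
E
```

```text
{'time': 0.0, 'joints': array([-1.35653836e+00,  3.00438469e-01,  1.52160222e+00,  2.73673309e-05,
        1.32066714e+00, -6.66211794e-02]), 'dq': array([-0.00018182, -0.00145579, -0.00076455,  0.00031805,  0.00034996,
       -0.00112334]), 'tau': array([-1.01573660e-03, -5.31809378e+01, -3.52740347e+01,  7.07675703e-02,
        2.44266016e-02, -8.34732919e-05]), 'tool_pos': array([ 0.15239128, -0.52816085,  0.1764953 ]), 'tcp_rot': array([ 9.90154882e-01,  1.39974990e-01, -2.79031278e-05, -5.57048411e-04]), 'force': array([-0.02915633, -0.42130076,  0.20510582]), 'torque': array([-0.04902335,  0.02839239, -0.00608056]), 'opening': 0.09382148949868631} 0.0188
top 506.94697169482356 276.2902434702185 215.55500274492798 [0.3950702  0.02653203 1.23887333] [[0.002, -1.0, 0.022], [-0.986, -0.006, -0.168], [0.168, -0.022, -0.986]]
side 535.418703528224 277.3521218342862 210.94144989778357 [0.16121232 0.92243426 0.93275887] [[-0.906, -0.423, -0.009], [-0.265, 0.583, -0.768], [0.33, -0.693, -0.641]]
wrist 332.6596813752405 275.4924264767937 209.79323156059493 [ 0.21659578 -0.509672    0.38404805] [[0.277, -0.961, -0.001], [-0.935, -0.27, 0.229], [-0.221, -0.062, -0.973]]
```

View pics/top0.png

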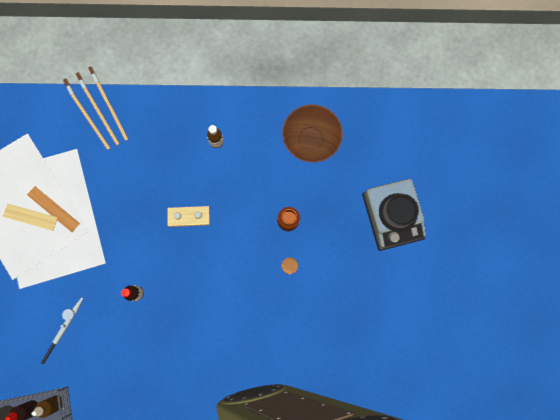

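View pics/side0.png

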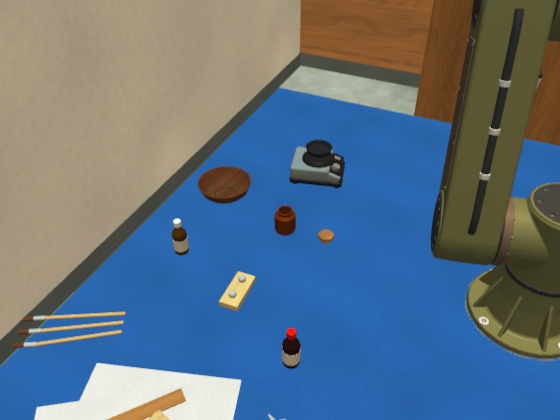

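Top view: balls at about (178,216) and (198,215), bottle (289,218), stopper (290,266), mixer cup (400,210). The bowl is at (312,133) and the dye bottles are at (214,133) and (130,293). The side view agrees.

Run:
```python
from h import *
ci=camera_info("top");im=cv2.imread("pics/top0.png")
hsv=cv2.cvtColor(im,cv2.COLOR_BGR2HSV)
def blobs(m,box,name,z):
    u0,v0,u1,v1=box;mm=np.zeros(m.shape,np.uint8);mm[v0:v1,u0:u1]=(m[v0:v1,u0:u1]*255)
    cs=[c for c in cv2.findContours(mm,cv2.RETR_EXTERNAL,2)[0] if cv2.contourArea(c)>10]
    for c in cs:
        (u,v),s,a=cv2.minAreaRect(c);M=cv2.moments(c);uc,vc=M['m10']/M['m00'],M['m01']/M['m00']
        print(name,(round(uc,1),round(vc,1)),(round(u,1),round(v,1)),np.round(s,1),round(a,1),onz(ci,u,v,z).round(4),onz(ci,uc,vc,z).round(4))
nb=~((hsv[...,0]>100)&(hsv[...,0]<120)&(hsv[...,1]>150))
blobs(nb,(155,195,222,240),"block",.014)
blobs(nb&(hsv[...,1]<60),(165,203,212,228),"balls",.022)
blobs(nb,(265,195,315,240),"bottle",.05)
blobs(nb,(270,250,310,285),"stopper",.024)
blobs(hsv[...,2]<55,(370,185,425,228),"cup",.099)
blobs(nb,(350,165,440,260),"mixer",.05)
blobs(nb,(270,95,355,170),"bowl",.052)
blobs(nb,(200,115,230,155),"d1",.06); blobs(nb,(110,280,150,305),"d2",.06)
o=cv2.resize(im[100:300,110:440],None,fx=2.4,fy=2.4,interpolation=cv2.INTER_CUBIC);cv2.imwrite("pics/crop1.png",o)
```

```text
block (188.0, 215.9) (188.0, 215.9) [20.2 42.8] 87.7 [0.602  0.2152 0.014 ] [0.6019 0.2152 0.014 ]
balls (177.1, 215.4) (177.0, 215.5) [5. 6.] 90.0 [0.6014 0.2406 0.022 ] [0.6016 0.2404 0.022 ]
balls (197.8, 214.5) (198.0, 214.5) [5. 6.] 90.0 [0.6042 0.1899 0.022 ] [0.6042 0.1904 0.022 ]
bottle (288.1, 218.4) (288.1, 218.4) [22.5 24.7] 18.4 [ 0.5914 -0.0276  0.05  ] [ 0.5913 -0.0278  0.05  ]
stopper (289.4, 265.3) (289.5, 265.5) [17. 17.] 45.0 [ 0.4813 -0.0321  0.024 ] [ 0.4817 -0.0319  0.024 ]
cup (400.5, 210.2) (400.0, 210.5) [33. 40.] 90.0 [ 0.603  -0.2829  0.099 ] [ 0.6038 -0.2842  0.099 ]
mixer (394.7, 213.7) (394.9, 213.8) [62.8 53.4] 75.6 [ 0.6039 -0.2835  0.05  ] [ 0.604  -0.2831  0.05  ]
bowl (312.1, 133.0) (312.0, 133.0) [58. 60.] 90.0 [ 0.8031 -0.0866  0.052 ] [ 0.8032 -0.0868  0.052 ]
d1 (214.5, 136.6) (214.3, 136.1) [23.7 15.7] 63.4 [0.7902 0.1509 0.06  ] [0.7889 0.1503 0.06  ]
d2 (132.2, 292.8) (131.5, 293.0) [16. 23.] 90.0 [0.4148 0.3312 0.06  ] [0.4153 0.3295 0.06  ]
```

View pics/crop1.png

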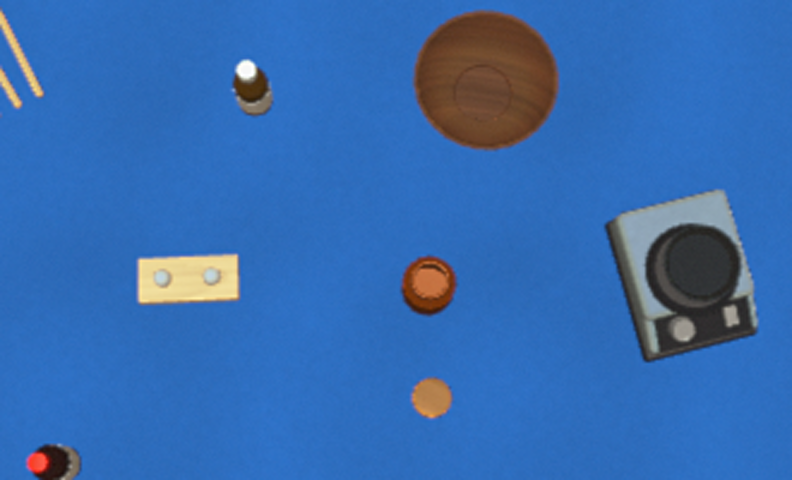

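Scene is clear. Moving toward the block, high up.

{"fn": "play_rows", "kwargs": {
  "motion": [
    [94,25,-20,0,0],
    [94,25,-20,0,0],
    [94,25,-20,0,0],
    [94,25,-20,0,0],
    [94,25,-20,0,0],
    [94,25,-20,0,0],
    [94,25,-20,0,0],
    [94,25,-20,0,0],
    [94,25,-20,0,0],
    [94,25,-20,0,0],
    [94,25,-20,0,0],
    [94,25,-20,0,0]
  ],
  "newtons": 20
}}

```text
time: 1.15
tool_pos: [0.3788, -0.2028, 0.1744]
tcp_rot: [0.991, 0.136, -0.001, -0.002]
force: [0.7, -0.4, -0.9]
opening: 0.094
```

{"fn": "play_rows", "kwargs": {
  "motion": [
    [40,25,-20,0,0],
    [40,25,-20,0,0],
    [40,25,-20,0,0],
    [40,25,-20,0,0],
    [40,25,-20,0,0],
    [40,25,-20,0,0],
    [40,25,-20,0,0],
    [40,25,-20,0,0],
    [40,25,-20,0,0],
    [40,15,-20,0,0],
    [40,0,-10,0,0],
    [40,0,0,0,0]
  ]
}}

```text
time: 2.15
tool_pos: [0.5606, 0.0849, 0.1727]
tcp_rot: [0.99, 0.138, -0.002, -0.003]
force: [-0.5, 0.1, 0.2]
opening: 0.0399
```

Run:
```python
from h import *
o=get_obs();print(o["tool_pos"].round(4),o["tcp_rot"].round(4),o["opening"])
ci=camera_info("wrist");im=capture("wrist");cv2.imwrite("pics/w1.png",im)
np.save("ci1.npy",ci,allow_pickle=True)
for n,X in dict(ba=(.604,.190,.022),bb=(.601,.2406,.022),mouth=(.59,-.029,.066),foot=(.59,-.029,0),st=(.4815,-.032,.024)).items(): print(n,np.round(proj(ci,X),1))
```

```text
[0.5606 0.0849 0.1727] [ 0.9904  0.1382 -0.0023 -0.0025] 0.03985024673217898
ba [191.4 127.3]
bb [143.2 116.4]
mouth [398.3 205.3]
foot [378.2 192.8]
st [354.6 285.6]
```

View pics/w1.png

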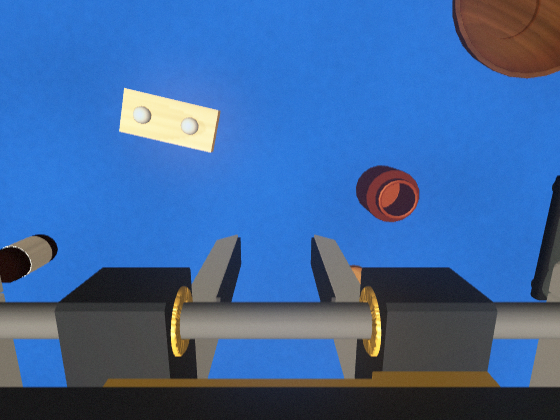

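Wrist view: balls at (142,115) and (190,126), close to the prediction. The bottle rim is centred at about (398,198), and the stopper is hidden behind a finger.

Run:
```python
from h import *
ci=np.load("ci1.npy",allow_pickle=True).item();im=cv2.imread("pics/w1.png");hsv=cv2.cvtColor(im,cv2.COLOR_BGR2HSV)
b=(hsv[80:160,110:230,1]<70).astype(np.uint8)
n,_,st,c=cv2.connectedComponentsWithStats(b)
for i in range(1,n):
  if st[i,4]>60: u,v=c[i]+[110,80]; print("ball",st[i],u,v,onz(ci,u,v,.022))
# bottle inner bore: 
red=hsv[150:235,340:430]; 
cv2.imwrite("pics/w1c.png",cv2.resize(im[150:240,340:440],None,fx=5,fy=5))
print(onz(ci,398.5,198,.066))
ct=camera_info("top");print(onz(ct,288.75,217.1,.066))
print("bank",[np.round(onz(ci,*p,.014),4) for p in((126,88),(219,110),(212,152),(120,130))])
```

```text
ball [   9    8  100   65 2921] 170.0999657651489 121.35501540568299 [0.60376024 0.21264365 0.022     ]
[ 0.5967869  -0.02658966  0.066     ]
[ 0.59170994 -0.02853102  0.066     ]
bank [array([0.6237, 0.2662, 0.014 ]), array([0.6288, 0.1677, 0.014 ]), array([0.5841, 0.1647, 0.014 ]), array([0.5797, 0.2651, 0.014 ])]
```

View pics/w1c.png

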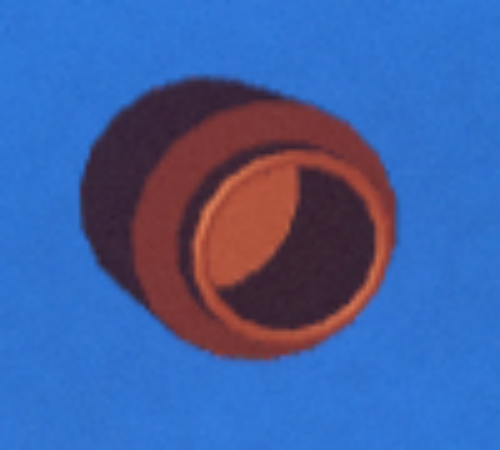

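{"fn": "play_rows", "kwargs": {
  "motion": [
    [40,18,-22,0,0],
    [40,18,-22,0,0],
    [40,18,-22,20,0],
    [40,17,-22,20,0],
    [40,0,-1,25,0],
    [40,0,0,25,0],
    [40,0,0,25,0],
    [40,0,0,15,0],
    [40,0,0,3,0],
    [40,0,0,0,0]
  ]
}}

```text
time: 3.03
tool_pos: [0.6058, 0.1796, 0.0379]
tcp_rot: [0.991, 0.132, -0.0, -0.001]
force: [-0.8, 0.4, -0.8]
opening: 0.0401
```

```bash
cat > d.py <<'E'
from h import *; import sys
from scipy.spatial.transform import Rotation as Ro
def to(*X):
    o=get_obs();R=Ro.from_quat(o["tcp_rot"]).as_matrix();print(o["time"],o["tool_pos"].round(4),R[:,2].round(4),"yaw",np.arctan2(R[1,0],R[0,0]).round(3),"F",o["force"].round(1),"op",round(o["opening"],4),"tool mm",(R.T@(np.array(X)-o["tool_pos"])*1e3).round(1))
if __name__=="__main__": to(*map(float,sys.argv[1:4]))
E
python3 d.py .6045 .1905 .0165
python3 - <<'E'
from h import *
ci=camera_info("wrist");im=capture("wrist");cv2.imwrite("pics/w2.png",im)
print(np.round(proj(ci,(.6045,.1905,.022)),1))
E
```

```text
3.0333 [0.6058 0.1796 0.0379] [-0.0012  0.0029 -1.    ] yaw 0.266 F [-0.8  0.4 -0.8] op 0.0401 tool mm [  1.6 -10.8  21.4]
[260.4 227.4]
```

View pics/w2.png

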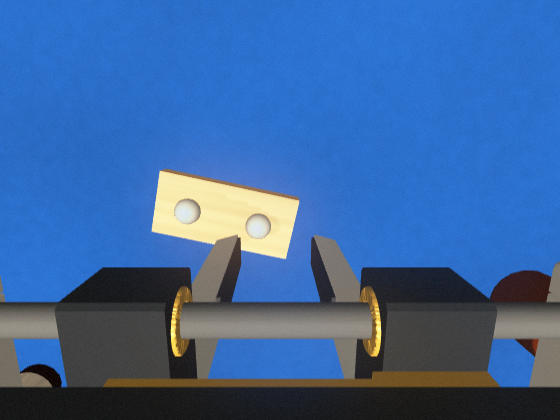

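Wrist view: near ball at (258,226) against a predicted (260,227), about 1.5 mm further left and 1 mm up.

{"fn": "play_rows", "kwargs": {
  "motion": [
    [40,2.5,-12,0,0],
    [40,0,0,10,0],
    [40,0,0,10,0],
    [40,0,0,1,0],
    [40,0,0,0,0]
  ]
}}

```text
time: 3.5
tool_pos: [0.6075, 0.1926, 0.0204]
tcp_rot: [0.991, 0.132, 0.003, -0.002]
force: [0.3, 0.6, -0.1]
opening: 0.0401
```

```bash
python3 d.py .6065 .1915 .0165
```

```text
3.5 [0.6075 0.1926 0.0204] [ 0.0062  0.0046 -1.    ] yaw 0.265 F [ 0.3  0.6 -0.1] op 0.0401 tool mm [-1.3  0.9  3.9]
```

{"fn": "play_rows", "kwargs": {
  "motion": [
    [40,-1,0,4,0],
    [40,0,0,0.5,0],
    [10,0,0,0,0],
    [10,0,0,0,0],
    [10,0,0,0,0],
    [10,0,0,0,0],
    [10,0,0,0,0]
  ],
  "newtons": 15
}}

```text
time: 4.08
tool_pos: [0.6067, 0.1923, 0.016]
tcp_rot: [0.991, 0.132, 0.004, -0.002]
force: [0.4, -0.7, -0.8]
opening: 0.0111
```

```bash
python3 d.py .594 -.0275 .12
```

```text
4.0833 [0.6067 0.1923 0.016 ] [ 0.007   0.0048 -1.    ] yaw 0.265 F [ 0.4 -0.7 -0.8] op 0.0111 tool mm [ -69.   208.5 -105.1]
```

Run:
```python
from h import *
im=capture("wrist");cv2.imwrite("pics/w3.png",im)
im=capture("side");cv2.imwrite("pics/s3.png",cv2.resize(im[240:340,180:320],None,fx=5,fy=5))
a=cv2.resize(cv2.imread("pics/w3.png")[130:330,130:400],None,fx=2,fy=2);b=cv2.resize(im[240:340,180:320],(560,400))
o=np.zeros((600,800,3),np.uint8);o[:300,:405]=cv2.resize(a,(405,300));o[:300,405:800]=cv2.resize(b,(395,300))[:, :395];cv2.imwrite("pics/c3.png",o[:300])
```

```text
(no output)
```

View pics/c3.png

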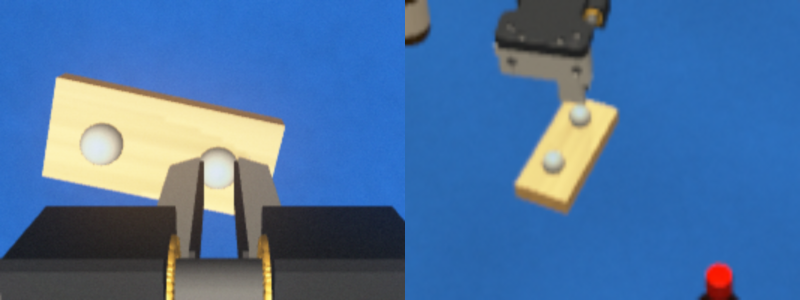

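Left crop: the ball, at full-frame (275,242), sits ahead of the pads. They only pinch its near side, so I'll work out the offset.

Run:
```python
from h import *
from scipy.spatial.transform import Rotation as Ro
o=get_obs();ci=camera_info("wrist");R=Ro.from_quat(o["tcp_rot"]).as_matrix()
P=o["tool_pos"];print("tcp px",proj(ci,P),"front tip edge",proj(ci,P+R@[.008,0,0]),proj(ci,P+R@[-.008,0,0]))
X=onz(ci,275,242,.022);print(X,(R.T@(X-P)*1e3).round(1), o["opening"])
im=cv2.imread("pics/w3.png");h=cv2.cvtColor(im,cv2.COLOR_BGR2HSV)
print(h[225:275:4,275].tolist())
```

```text
tcp px (np.float64(275.94338141283004), np.float64(236.63939865003138)) front tip edge (np.float64(275.95071474462776), np.float64(224.84654539841375)) (np.float64(275.9361707965209), np.float64(248.23491107646493))
[0.60491851 0.19240926 0.022     ] [-1.6 -0.6 -6. ] 0.010202164471217284
[[24, 83, 247], [20, 52, 147], [20, 33, 208], [39, 16, 228], [96, 11, 235], [106, 18, 241], [95, 13, 232], [42, 14, 229], [26, 76, 251], [25, 83, 250], [25, 76, 251], [26, 68, 253], [109, 173, 196]]
```

Run:
```python
from h import *
from scipy.spatial.transform import Rotation as Ro
o=get_obs();P=o["tool_pos"];R=Ro.from_quat(o["tcp_rot"]).as_matrix()
cs=camera_info("side");im=capture("side");print(im.shape)
for h in(0,.01,.02,.03): print(h,[np.round(proj(cs,P+R@[x,y,-h]),1).tolist() for x in(-.008,.008) for y in (-.005,-.0175)])
print("ball",proj(cs,(.6045,.1905,.022)),proj(cs,(.6015,.2405,.022)))
c=im[235:315,205:285];cv2.imwrite("pics/s4.png",cv2.resize(c,None,fx=7,fy=7,interpolation=cv2.INTER_CUBIC))
```

```text
(420, 560, 3)
0 [[242.8, 281.9], [241.6, 285.9], [236.1, 281.0], [234.8, 285.0]]
0.01 [[242.7, 278.9], [241.4, 282.9], [235.9, 278.1], [234.6, 282.0]]
0.02 [[242.5, 275.9], [241.3, 279.9], [235.6, 275.1], [234.4, 279.0]]
0.03 [[242.3, 272.9], [241.1, 276.9], [235.4, 272.0], [234.1, 276.0]]
ball (np.float64(241.00385349863348), np.float64(277.9073998886202)) (np.float64(231.71174498273012), np.float64(293.24786051506527))
```

View pics/s4.png

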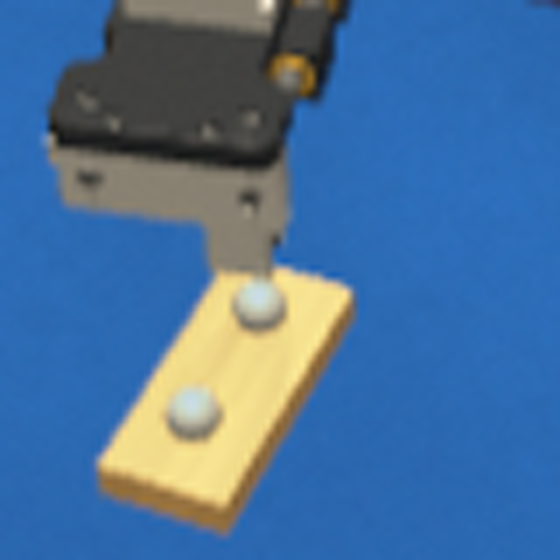

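The side crop shows the fingertips ending about v=274, where the reported TCP would put them at 282–285, with the ball untouched below. The wrist view agrees: the real finger ends are about 26 mm short of the reported TCP. I'll open and go down gently, watching the force.

{"fn": "play_rows", "kwargs": {
  "motion": [
    [40,-1,0,0,0],
    [40,0,0,0,0],
    [40,0,0,0,0],
    [40,0,0,4,0],
    [40,0,0,4,0],
    [40,0,0,4,0],
    [40,0,0,4,0],
    [40,0,0,2,0],
    [40,0,0,0,0]
  ]
}}

```text
time: 4.98
tool_pos: [0.6055, 0.192, -0.0045]
tcp_rot: [0.991, 0.132, 0.003, -0.002]
force: [0.1, 0.0, -0.0]
opening: 0.0398
```

```bash
python3 d.py .6055 .192 -.010; python3 -c "
from h import *
print(get_obs()['torque'])"
```

```text
4.9833 [ 0.6055  0.192  -0.0045] [ 0.0062  0.0046 -1.    ] yaw 0.265 F [ 0.1  0.  -0. ] op 0.0398 tool mm [-0.   0.   5.5]
[ 0.02016918 -0.00646974 -0.00114997]
```

{"fn": "play_rows", "kwargs": {
  "motion": [
    [40,0,0,2,0],
    [40,0,0,2,0],
    [40,0,0,0.5,0]
  ]
}}

```text
time: 5.23
tool_pos: [0.6055, 0.1921, -0.0095]
tcp_rot: [0.991, 0.132, 0.003, -0.002]
force: [-0.2, -0.1, 0.8]
opening: 0.04
```

{"fn": "play_rows", "kwargs": {
  "motion": [
    [40,0,0,1.5,0],
    [40,0,0,0,0]
  ]
}}

```text
time: 5.4
tool_pos: [0.6055, 0.1921, -0.0112]
tcp_rot: [0.991, 0.132, 0.003, -0.002]
force: [-0.2, 0.6, 0.5]
opening: 0.04
```

{"fn": "play_rows", "kwargs": {
  "motion": [
    [40,0,0,1.5,0],
    [40,0,0,0,0]
  ]
}}

```text
time: 5.57
tool_pos: [0.6056, 0.1921, -0.0127]
tcp_rot: [0.991, 0.132, 0.003, -0.002]
force: [-1.2, 0.0, -0.3]
opening: 0.0396
```

{"fn": "play_rows", "kwargs": {
  "motion": [
    [40,0,0,1.5,0],
    [40,0,0,0,0]
  ]
}}

```text
time: 5.73
tool_pos: [0.606, 0.1922, -0.0138]
tcp_rot: [0.991, 0.132, 0.004, -0.002]
force: [-0.2, 0.1, -0.1]
opening: 0.0399
```

{"fn": "play_rows", "kwargs": {
  "motion": [
    [40,0,0,1.5,0],
    [40,0,0,0,0]
  ]
}}

```text
time: 5.9
tool_pos: [0.6064, 0.1923, -0.0137]
tcp_rot: [0.991, 0.132, 0.004, -0.002]
force: [0.7, -0.7, 0.5]
opening: 0.04
```

{"fn": "play_rows", "kwargs": {
  "motion": [
    [40,0,0,1.5,0],
    [40,0,0,0,0]
  ]
}}

```text
time: 6.07
tool_pos: [0.6068, 0.1924, -0.0138]
tcp_rot: [0.991, 0.132, 0.005, -0.002]
force: [0.2, -0.1, -0.5]
opening: 0.0401
```

```bash
python3 d.py .6055 .192 -.012; python3 -c "
from h import *
o=get_obs();print(o['joints'].round(3),o['tau'].round(1),o['torque'].round(2))"
```

```text
6.0667 [ 0.6068  0.1924 -0.0138] [ 0.0094  0.0052 -0.9999] yaw 0.265 F [ 0.2 -0.1 -0.5] op 0.0401 tool mm [-1.4  0.1 -1.8]
[0.248 0.686 1.422 0.003 1.023 1.553] [  0.  -68.9 -30.6   0.   -0.   -0. ] [0.03 0.01 0.02]
```

{"fn": "play_rows", "kwargs": {
  "motion": [
    [40,-1,0,0,0],
    [14,0,0,0,0],
    [14,0,0,0,0],
    [14,0,0,0,0],
    [14,0,0,0,0],
    [14,0,0,0,0]
  ],
  "newtons": 15
}}

```text
time: 6.57
tool_pos: [0.6061, 0.1919, -0.014]
tcp_rot: [0.991, 0.132, 0.005, -0.002]
force: [-0.7, -0.5, 1.9]
opening: 0.0168
```

{"fn": "play_rows", "kwargs": {
  "motion": [
    [10,0,0,0,0],
    [10,0,0,0,0],
    [10,0,0,-10,0],
    [10,0,0,-20,0],
    [10,0,0,-30,0],
    [10,0,0,-40,0],
    [10,0,0,-30,0],
    [10,0,0,0,0]
  ]
}}

```text
time: 7.23
tool_pos: [0.6025, 0.1911, 0.121]
tcp_rot: [0.991, 0.132, 0.002, -0.002]
force: [1.2, -0.2, 0.6]
opening: 0.0165
```

```bash
python3 d.py .594 -.0275 .11
python3 - <<'E'
from h import *
a=capture("wrist");b=capture("side");t=capture("top");cv2.imwrite("pics/t5.png",t)
o=np.hstack([cv2.resize(a[130:330,130:400],(400,296)),cv2.resize(b[200:320,180:342],(400,296))]);cv2.imwrite("pics/c5.png",o)
E
```

```text
7.2333 [0.6025 0.1911 0.121 ] [ 0.0031  0.004  -1.    ] yaw 0.265 F [ 1.2 -0.2  0.6] op 0.0165 tool mm [-65.5 208.8  10.1]
```

View pics/c5.png

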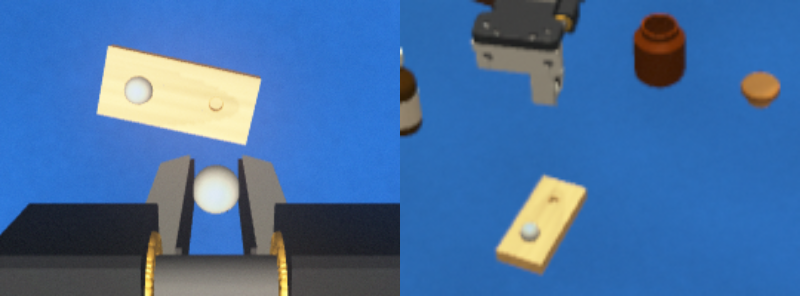

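The ball is held between the pads and its dimple is empty, with the other ball still in place. I'll stop just short of the bottle to measure its mouth and the ball together.

{"fn": "play_rows", "kwargs": {
  "motion": [
    [10,-15,26,0,0],
    [10,-15,26,0,0],
    [10,-15,26,0,0],
    [10,-15,26,0,0],
    [10,-15,26,0,0],
    [10,-15,26,0,0],
    [10,-15,26,0,0],
    [10,-10,26,0,0],
    [10,0,0,0,0],
    [10,0,0,0,0]
  ]
}}

```text
time: 8.22
tool_pos: [0.5314, -0.0488, 0.0969]
tcp_rot: [0.991, 0.133, -0.017, -0.004]
force: [0.5, 0.5, 0.0]
opening: 0.0171
```

```bash
python3 d.py .594 -.0275 .044
python3 - <<'E'
from h import *
ci=camera_info("wrist");np.save("ci6.npy",ci,allow_pickle=True);im=capture("wrist");cv2.imwrite("pics/w6.png",im)
h=cv2.cvtColor(im,cv2.COLOR_BGR2HSV)
print("mouth pred",proj(ci,(.594,-.0275,.066)),"foot",proj(ci,(.594,-.0275,0)))
u,v=map(int,proj(ci,(.594,-.0275,.05)))
for dv in range(-70,75,6): print(v+dv,' '.join('%3d'%im[min(v+dv,419),x,2] for x in range(u-60,u+66,6)))
E
```

```text
8.2167 [ 0.5314 -0.0488  0.0969] [-0.034   0.0028 -0.9994] yaw 0.268 F [0.5 0.5 0. ] op 0.0171 tool mm [67.7 -3.4 50.8]
mouth pred (np.float64(270.63237520888543), np.float64(131.20566796382383)) foot (np.float64(272.58812092749696), np.float64(128.79089709320138))
60  51  49  49  51  44  51  48  49  49  51  50  49  53  50  50  49  52  50  50  50  46
66  48  46  53  48  50  52  49  51  46  52  50  53  49  50  54  54  50  48  47  48  50
72  49  50  51  53  48  49  50  51  52  52  50  53  52  52  52  52  48  49  49  49  46
78  54  47  47  54  51  52  54  57  54  58  54  56  59  51  51  52  55  53  54  51  51
84  47  52  51  51  51  56  56  48  54  52  54  53  54  54  54  53  51  55  51  53  49
90  49  54  52  55  55  55  55  58  54  60  62  61  58  61  57  57  52  54  50  49  48
96  48  50  46  51  52  57  59 126 132 132 130 128 126 107  58  58  58  58  53  48  49
102  51  54  53  52  56  60 131 131 128 205 205 193 132 129 123  56  56  57  54  54  49
108  53  52  51  56  54 130 130 204 143 232 235 232 166 114 124  97  61  54  53  55  52
114  52  51  57  55  54 126 162 215 233 234 234 2
[... 658 characters left out ...]
  51  47  51  49  53  54  54  57 102 126 122 132  93  61  58  56  50  55  53  50  51
168  49  54  47  58  52  53  50  54  54  55  56  60  61  55  57  56  58  48  51  50  52
174  48  50  52  51  53  52  54  59  55  54  52  55  56  57  56  54  51  55  49  48  51
180  43  53  54  51  47  53  52  50  54  55  57  56  54  54  56  51  50  47  51  50  54
186  46  50  50  52  53  52  50  49  55  51  49  51  58  52  54  50  52  50  51  52  48
192  48  52  44  52  52  51  49  48  49  54  53  50  57  55  57  49  53  50  52  52  51
198  45  48  52  46  50  50  58  53  55  49  49  52  52  51  52  50  54  53  49  46  46
204  52  52  49  52  53  53  48  56  46  51  56  54  49  53  52  53  49  54  52  47  47
```

View pics/w6.png

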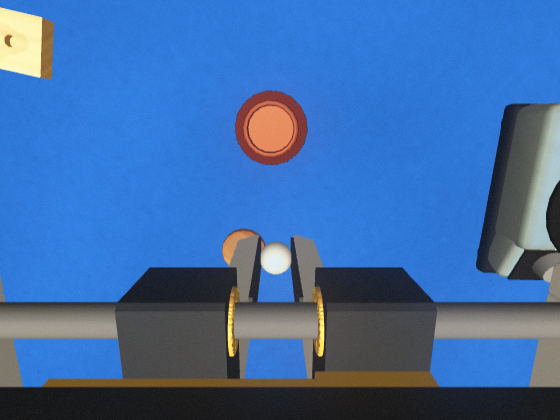

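The bottle body is a circle centred at (271,128) and its rim at (270.5,128.5). The held ball is at (276,258) and the stopper shows at (240,247) behind the left finger. The cup's left edge is on the right of the frame. Working out the shift from ball to mouth.

Run:
```python
from h import *
from scipy.spatial.transform import Rotation as Ro
ci=np.load("ci6.npy",allow_pickle=True).item();im=cv2.imread("pics/w6.png");h=cv2.cvtColor(im,cv2.COLOR_BGR2HSV)
o=get_obs();P=o["tool_pos"];R=Ro.from_quat(o["tcp_rot"]).as_matrix()
m=((h[...,0]<14)|(h[...,0]>170))&(h[...,1]>90);m[:80]=0;m[175:]=0;m[:,:200]=0;m[:,340:]=0
c=max(cv2.findContours(m.astype(np.uint8),0,2)[0],key=cv2.contourArea);print("body",cv2.fitEllipse(c))
body=cv2.fitEllipse(c)[0]
b=(im.min(2)>110).astype(np.uint8);b[:235]=0;b[280:]=0;b[:,:255]=0;b[:,295:]=0
c=max(cv2.findContours(b,0,2)[0],key=cv2.contourArea);print("ball",cv2.minEnclosingCircle(c));ub=cv2.fitEllipse(c)[0]
for hh in(.030,.036,.040):
    X=onz(ci,*ub,P[2]+hh);print(hh,"ball world",X.round(4),"tool",(R.T@(X-P)*1e3).round(1))
B=onz(ci,*body,.045);M=onz(ci,270.5,128.5,.066);print("bottle",B.round(4),M.round(4))
X=onz(ci,*ub,P[2]+.036)
print("shift tool xyz for ball->mouth, ball z .078",(R.T@(np.r_[(B+M)[:2]/2,.078]-X)*1e3).round(1))
```

```text
body ((270.6378479003906, 127.49273681640625), (70.40762329101562, 72.36627960205078), 172.89456176757812)
ball ((275.4186096191406, 258.0320739746094), 16.17532730102539)
0.03 ball world [ 0.5292 -0.0494  0.1268] tool [ -3.3  -0.1 -29.9]
0.036 ball world [ 0.5317 -0.0488  0.1328] tool [ -0.9  -0.1 -36. ]
0.04 ball world [ 0.5334 -0.0484  0.1368] tool [  0.7  -0.1 -40. ]
bottle [ 0.5958 -0.0264  0.045 ] [ 0.5957 -0.0269  0.066 ]
shift tool xyz for ball->mouth, ball z .078 [69.4 -3.7 52.6]
```

{"fn": "play_rows", "kwargs": {
  "motion": [
    [10,13,-1,0,0],
    [10,13,-1,0,0],
    [10,13,-1,0,0],
    [10,13,-1,0,0],
    [10,13,0,0,0],
    [10,4,0,5,0],
    [10,0,0,10,0],
    [10,0,0,10,0],
    [10,0,0,10,0],
    [10,0,0,0,0]
  ]
}}

```text
time: 9.1
tool_pos: [0.5939, -0.016, 0.0484]
tcp_rot: [0.99, 0.138, -0.023, -0.005]
force: [-1.1, 0.1, -1.8]
opening: 0.0167
```

```bash
cat > b.py <<'E'
# where the held ball (36 mm up the tool axis) is, and shift to bring it to the mouth
from h import *; import sys
from scipy.spatial.transform import Rotation as Ro
o=get_obs();P=o["tool_pos"];R=Ro.from_quat(o["tcp_rot"]).as_matrix()
X=P+R@[-.0005,0,-.036];print(P.round(4),R[:,2].round(3),X.round(4),o["opening"],(R.T@(np.array([float(a) for a in sys.argv[1:]])-X)*1e3).round(1))
E
python3 b.py .5957 -.0267 .0775
```

```text
[ 0.5939 -0.016   0.0484] [-0.047  0.004 -0.999] [ 0.5951 -0.0163  0.0844] 0.016711482294080066 [-1.9 10.3  6.8]
```

{"fn": "play_rows", "kwargs": {
  "motion": [
    [10,-1,5,0,0],
    [10,-1,5,0,0],
    [10,0,0,3,0],
    [10,0,0,3,0],
    [10,0,0,0,0]
  ]
}}

```text
time: 9.52
tool_pos: [0.5935, -0.0282, 0.0418]
tcp_rot: [0.99, 0.137, -0.023, -0.005]
force: [-0.1, -0.1, -0.0]
opening: 0.0166
```

```bash
python3 b.py .5957 -.0267 .0775
```

```text
[ 0.5935 -0.0282  0.0418] [-0.047  0.004 -0.999] [ 0.5947 -0.0285  0.0778] 0.016586673400317335 [ 1.5 -1.5  0.3]
```

{"fn": "play_rows", "kwargs": {
  "motion": [
    [10,1.5,-1.5,0,0],
    [10,0,0,0,0],
    [40,0,0,0,0],
    [40,0,0,0,0],
    [40,0,0,0,0],
    [40,0,0,0,0],
    [40,0,0,-15,0],
    [40,0,0,-25,0],
    [40,0,0,-25,0],
    [40,0,0,0,0]
  ]
}}

```text
time: 10.35
tool_pos: [0.5973, -0.0261, 0.1089]
tcp_rot: [0.99, 0.137, -0.024, -0.006]
force: [1.0, -0.3, 1.4]
opening: 0.0402
```

```bash
cat > look.py <<'E'
# light-neutral blobs (balls) in top view near bottle and block
from h import *
ct=camera_info("top");im=capture("top");h=cv2.cvtColor(im,cv2.COLOR_BGR2HSV)
im2=capture("wrist");cv2.imwrite("pics/wl.png",im2);np.save("cil.npy",camera_info("wrist"),allow_pickle=True)
m=((h[...,1]<70)&(h[...,2]>110)).astype(np.uint8);m[:195]=0;m[235:]=0;m[:,:160]=0;m[:,340:]=0
n,_,s,c=cv2.connectedComponentsWithStats(m)
print([(s[i,4],c[i].round(1).tolist()) for i in range(1,n) if s[i,4]>8])
ci=camera_info("wrist");u,v=proj(ci,(.5957,-.0267,.066));print("mouth px",u,v)
h2=cv2.cvtColor(im2,cv2.COLOR_BGR2HSV);b=((h2[...,1]<80)&(h2[...,2]>110)).astype(np.uint8)
n,_,s,c=cv2.connectedComponentsWithStats(b)
print([(s[i].tolist(),c[i].round(1).tolist()) for i in range(1,n) if 30<s[i,4]<3000])
E
python3 b.py .5957 -.0267 .0775; python3 look.py
```

```text
[ 0.5973 -0.0261  0.1089] [-0.049  0.005 -0.999] [ 0.5986 -0.0264  0.1449] 0.04016351986873095 [ 0.2  0.7 67.4]
[(np.int32(35), [276.5, 197.5]), (np.int32(23), [332.5, 205.7]), (np.int32(12), [178.5, 207.0]), (np.int32(12), [202.5, 206.0]), (np.int32(17), [167.0, 216.0]), (np.int32(17), [209.0, 216.0]), (np.int32(39), [177.0, 215.4]), (np.int32(11), [198.0, 225.0]), (np.int32(12), [175.5, 226.0])]
mouth px 277.8225850724426 218.7860952407452
[([269, 200, 19, 11, 167], [277.6, 204.6]), ([192, 235, 46, 67, 1558], [212.8, 270.6]), ([314, 235, 46, 67, 1575], [338.2, 270.6]), ([547, 262, 13, 40, 359], [554.5, 285.0]), ([0, 293, 5, 9, 40], [1.8, 297.4]), ([0, 312, 59, 75, 2351], [21.0, 339.4])]
```

Ball in: it shows through the mouth at (277.6,204.6) in the wrist image. On to the second ball.

{"fn": "play_rows", "kwargs": {
  "motion": [
    [40,6,-21,0,0],
    [40,6,-21,0,0],
    [40,6,-21,0,0],
    [40,6,-21,0,0],
    [40,6,-21,0,0],
    [40,6,-21,0,0],
    [40,6,-21,0,0],
    [40,6,-21,0,0],
    [40,6,-21,0,0],
    [40,6,-21,0,0],
    [40,4,-21,0,0],
    [40,0,-10,0,0]
  ]
}}

```text
time: 11.45
tool_pos: [0.5849, 0.2312, 0.0894]
tcp_rot: [0.99, 0.135, -0.037, -0.006]
force: [-0.2, 0.0, -0.5]
opening: 0.0399
```

```bash
python3 b.py .6025 .2415 .022; python3 look.py; python3 -c "
from h import *
print(proj(camera_info('wrist'),(.6025,.2415,.022)))"
```

```text
[0.5849 0.2312 0.0894] [-0.075  0.002 -0.997] [0.5872 0.231  0.1253] 0.03987014072972369 [ 25.   -3.8 101.9]
[(np.int32(24), [193.0, 205.8]), (np.int32(36), [207.6, 210.9]), (np.int32(35), [287.8, 219.4])]
mouth px 607.1392382287962 298.9791871598245
[([240, 147, 125, 56, 1328], [268.1, 179.4]), ([303, 170, 18, 5, 40], [310.8, 172.1]), ([322, 173, 38, 20, 184], [341.0, 182.4]), ([345, 196, 13, 10, 82], [351.2, 200.1]), ([238, 199, 113, 26, 382], [307.4, 213.4]), ([324, 204, 31, 12, 161], [340.6, 209.0]), ([314, 235, 27, 67, 357], [326.9, 251.8]), ([549, 264, 11, 35, 265], [555.3, 281.4]), ([547, 295, 11, 7, 46], [551.2, 298.6]), ([493, 315, 67, 72, 2678], [535.9, 343.9]), ([0, 316, 59, 70, 1682], [23.4, 335.7])]
(np.float64(270.2214969738177), np.float64(183.424089860124))
```

{"fn": "play_rows", "kwargs": {
  "motion": [
    [40,12,-2,0,0],
    [40,11,-2,0,0],
    [40,0,0,0,0],
    [40,0,0,0,0]
  ]
}}

```text
time: 11.88
tool_pos: [0.6061, 0.236, 0.0863]
tcp_rot: [0.99, 0.134, -0.038, -0.005]
force: [-0.6, 0.3, 0.7]
opening: 0.0401
```

```bash
python3 b.py .6025 .2415 .022; python3 -c "
from h import *
print(get_obs()['joints'])"
```

```text
[0.6061 0.236  0.0863] [-0.077 -0.    -0.997] [0.6084 0.2359 0.1222] 0.040123086751893 [  3.3  -4.9 100.3]
[0.30440446 0.6505417  1.22760222 0.02383526 1.33742285 1.59968006]
```

{"fn": "play_rows", "kwargs": {
  "motion": [
    [40,0,0,-35,0],
    [40,0,0,-35,0],
    [40,0,0,0,0],
    [40,0,0,0,0]
  ]
}}

```text
time: 12.22
tool_pos: [0.6099, 0.2311, 0.1562]
tcp_rot: [0.99, 0.132, -0.041, -0.005]
force: [-0.1, -0.3, -0.7]
opening: 0.0402
```

{"fn": "play_rows", "kwargs": {
  "motion": [
    [40,0,0,35,0],
    [40,0,0,35,0],
    [40,0,0,0,0],
    [40,0,0,0,0]
  ]
}}

```text
time: 12.55
tool_pos: [0.6042, 0.2282, 0.0862]
tcp_rot: [0.991, 0.131, -0.039, -0.005]
force: [-0.2, 0.2, 1.5]
opening: 0.0399
```

```bash
python3 b.py .6025 .2415 .022; python3 -c "
from h import *
print(get_obs()['joints'])"
```

```text
[0.6042 0.2282 0.0862] [-0.079 -0.001 -0.997] [0.6065 0.2281 0.1221] 0.03985179609798023 [  7.3 -12.  100.1]
[0.29424593 0.64150325 1.24247525 0.02266089 1.33333795 1.59571711]
```

Moves leave a small residual tilt about the jaw axis. That is harmless to the grip, so I'll move more gently and check. Measuring ball 2 from here.

```bash
cat > ball.py <<'E'
from h import *
from scipy.spatial.transform import Rotation as Ro
ci=camera_info("wrist");o=get_obs();im=capture("wrist");P=o["tool_pos"];R=Ro.from_quat(o["tcp_rot"]).as_matrix()
u,v=proj(ci,(.6025,.2415,.022));print("pred",u,v)
g=cv2.cvtColor(im,cv2.COLOR_BGR2HSV);x0,y0=int(u)-35,int(v)-30
blk=(g[...,1]<60).astype(np.uint8)[y0:y0+60,x0:x0+70]
for r in range(0,60,4): print(' '.join('%3d'%a for a in g[y0+r,x0:x0+70:4,1]))
print(x0,y0)
E
python3 ball.py
```

```text
pred 261.54230084844545 205.28449812944604
176 176 170  71  67  68  73  89 112 113 115  39 128 155 154 155 156 156
175 172 169  64  67  70  70  70  68  69  72  75 102 115 114  96  48 151
176 170 161  68  69  69  71  66  68  67  72  74  71  71  73  74  91 114
171 167  40  70  74  74  67  71  70  69  74  71  69  69  70  71  74  71
166 167  70  73  71  70  70  72  72  71  75  75  73  75  78  81  75  71
168 163  66  71  73  74  75  73  70  70  77  73  75  75  77  74  82  75
168 168  66  65  65  66  67  34  28  34  40  79  78  79  80  78  74  74
167 168  74  71  70  66  60  15   8   8  29  45  71  75  80  81  80  79
169 108  67  70  68  71  71   8  14  15  15  42  70  70  67  72  72  75
170  44  62  65  68  63  63  18   6   9  24  77  77  73  71  71  71  72
174  74  70  70  68  67  66  66  49  47  73  67  69  71  74  74  78  75
173  72  75  71  77  74  73  73  71  69  70  71  71  71  71  70  73  75
172 168 162  28  58  74  71  75  77  80  74  78  74  75  75  72  73  75
176 174 166 164 161 151 155 133  25  56  74  74  80  78  79  84  82  79
178 175 167 168 163 160 157 155 156 151 151 151 123  12  61  62  65  66
226 175
```

Ball 2 is at about (260.5,206), on the prediction.

{"fn": "play_rows", "kwargs": {
  "motion": [
    [40,7,-12,0,0],
    [40,0,0,15,0],
    [40,0,0,15,0],
    [40,0,0,15,0],
    [40,0,0,15,0],
    [40,0,0,10,0],
    [40,0,0,0,0]
  ]
}}

```text
time: 13.18
tool_pos: [0.6075, 0.2425, 0.0256]
tcp_rot: [0.991, 0.131, -0.033, -0.006]
force: [-0.1, -1.0, -0.3]
opening: 0.0397
```

```bash
python3 b.py .602 .242 .022
```

```text
[0.6075 0.2425 0.0256] [-0.066  0.003 -0.998] [0.6094 0.2422 0.0615] 0.03970308818153967 [-4.7 -0.9 39.9]
```

{"fn": "play_rows", "kwargs": {
  "motion": [
    [40,-4.5,-1,0,0],
    [40,0,0,12,0],
    [40,0,0,12,0],
    [40,0,0,8,0],
    [40,0,0,3,0],
    [40,0,0,0,0]
  ]
}}

```text
time: 13.68
tool_pos: [0.6019, 0.2428, -0.0081]
tcp_rot: [0.991, 0.131, -0.03, -0.006]
force: [0.6, -0.8, 0.5]
opening: 0.0401
```

```bash
python3 b.py .602 .242 .022
```

```text
[ 0.6019  0.2428 -0.0081] [-0.062  0.005 -0.998] [0.6037 0.2425 0.0278] 0.04013383011380035 [-1.4  0.1  5.9]
```

{"fn": "play_rows", "kwargs": {
  "motion": [
    [40,-1,0,4.5,0],
    [40,0,0,0.5,0],
    [10,0,0,0,0],
    [10,0,0,0,0],
    [10,0,0,0,0],
    [10,0,0,0,0],
    [10,0,0,0,0],
    [10,0,0,0,0]
  ]
}}

```text
time: 14.35
tool_pos: [0.6013, 0.2427, -0.0125]
tcp_rot: [0.991, 0.131, -0.029, -0.006]
force: [0.7, -0.2, -0.1]
opening: 0.0171
```

{"fn": "play_rows", "kwargs": {
  "motion": [
    [10,0,0,-10,0],
    [10,0,0,-20,0],
    [10,0,0,-30,0],
    [10,0,0,-30,0],
    [10,0,0,-20,0],
    [10,0,0,0,0]
  ]
}}

```text
time: 14.85
tool_pos: [0.6074, 0.2418, 0.104]
tcp_rot: [0.991, 0.131, -0.031, -0.006]
force: [-0.0, -0.3, 0.7]
opening: 0.0169
```

```bash
python3 b.py .5957 -.0267 .145
```

```text
[0.6074 0.2418 0.104 ] [-0.063  0.004 -0.998] [0.6091 0.2415 0.1399] 0.01686469698284536 [-82.8 255.4  -5.4]
```

{"fn": "play_rows", "kwargs": {
  "motion": [
    [10,-3,9,0,0],
    [10,-5,16,-1,0],
    [10,-6,20,-1,0],
    [10,-6,20,-1,0],
    [10,-6,20,-1,0],
    [10,-6,20,-1,0],
    [10,-6,20,-1,0],
    [10,-6,20,-1,0],
    [10,-6,20,-1,0],
    [10,-6,20,-1,0],
    [10,-5,15,0,0],
    [10,-3,8,0,0]
  ]
}}

```text
time: 15.85
tool_pos: [0.5894, 0.0015, 0.1003]
tcp_rot: [0.991, 0.13, -0.041, -0.007]
force: [-0.2, 0.7, -0.2]
opening: 0.0166
```

```bash
python3 b.py .5957 -.0267 .12
```

```text
[0.5894 0.0015 0.1003] [-0.082  0.002 -0.997] [0.5919 0.0013 0.1362] 0.01662400068360869 [-2.2 28.4 15.7]
```

{"fn": "play_rows", "kwargs": {
  "motion": [
    [10,0,12,0,0],
    [10,0,11,0,0],
    [10,0,5,10,0],
    [10,0,0,15,0],
    [10,0,0,15,0],
    [10,0,0,8,0],
    [10,0,0,0,0]
  ]
}}

```text
time: 16.43
tool_pos: [0.5909, -0.0313, 0.0447]
tcp_rot: [0.991, 0.129, -0.043, -0.007]
force: [-1.0, 0.8, 0.1]
opening: 0.0171
```

```bash
python3 b.py .5957 -.0267 .0785
```

```text
[ 0.5909 -0.0313  0.0447] [-0.087  0.003 -0.996] [ 0.5935 -0.0315  0.0806] 0.017080329662190755 [ 3.5 -4.   1.9]
```

{"fn": "play_rows", "kwargs": {
  "motion": [
    [10,3.5,-4,1,0],
    [10,0,0,0,0]
  ]
}}

```text
time: 16.6
tool_pos: [0.5932, -0.0258, 0.0429]
tcp_rot: [0.991, 0.129, -0.043, -0.007]
force: [-0.2, -0.2, -0.1]
opening: 0.0165
```

```bash
python3 b.py .5957 -.0267 .0785
```

```text
[ 0.5932 -0.0258  0.0429] [-0.088  0.003 -0.996] [ 0.5959 -0.026   0.0788] 0.01654735513778419 [-0.3  0.6  0.3]
```

{"fn": "play_rows", "kwargs": {
  "motion": [
    [40,0,0,0,0],
    [40,0,0,0,0],
    [40,0,0,0,0],
    [40,0,0,0,0],
    [40,0,0,-15,0],
    [40,0,0,-25,0],
    [40,0,0,-25,0],
    [40,0,0,0,0]
  ]
}}

```text
time: 17.27
tool_pos: [0.5997, -0.0251, 0.1121]
tcp_rot: [0.991, 0.13, -0.042, -0.007]
force: [-0.6, 0.4, 0.6]
opening: 0.0399
```

{"fn": "play_rows", "kwargs": {
  "motion": [
    [60,-10,-2,0,0],
    [60,-18,-2,0,0],
    [60,-18,-2,0,0],
    [60,-18,-2,0,0],
    [60,-18,-2,0,0],
    [60,-18,-2,0,0],
    [60,-18,-2,0,0],
    [60,-18,-2,0,0],
    [60,-18,-2,0,0],
    [60,-10,-2,0,0],
    [60,-4,0,0,0],
    [60,0,0,0,0]
  ]
}}

```text
time: 18.27
tool_pos: [0.4255, -0.0502, 0.127]
tcp_rot: [0.991, 0.13, -0.039, -0.006]
force: [-0.3, 0.8, 0.8]
opening: 0.0598
```

```bash
python3 d.py .4815 -.032 .024
python3 - <<'E'
from h import *
ci=camera_info("wrist");np.save("ci8.npy",ci,allow_pickle=True);im=capture("wrist");cv2.imwrite("pics/w8.png",im);cv2.imwrite("pics/t8.png",capture("top"))
print("mouth",proj(ci,(.5957,-.0267,.066)),"stop",proj(ci,(.4815,-.032,.024)),"cup",proj(ci,(.6035,-.2835,.099)))
E
```

```text
18.2667 [ 0.4255 -0.0502  0.127 ] [-0.0787  0.0018 -0.9969] yaw 0.261 F [-0.3  0.8  0.8] op 0.0598 tool mm [66.4 -0.9 98.3]
mouth (np.float64(309.2247976691629), np.float64(-33.29943414320343)) stop (np.float64(274.8340629075478), np.float64(131.97144328466402)) cup (np.float64(718.3293597427929), np.float64(53.52761854079918))
```

View pics/w8.png

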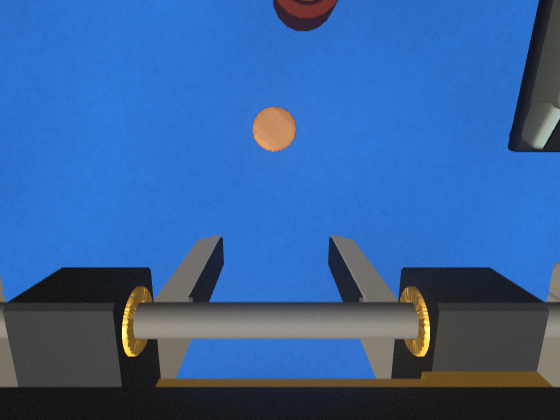

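The stopper head is centred at about (274,129), 3 px above the prediction. The bottle is still in place at the top of the frame.

Run:
```python
from h import *
from scipy.spatial.transform import Rotation as Ro
ci=np.load("ci8.npy",allow_pickle=True).item();im=cv2.imread("pics/w8.png");h=cv2.cvtColor(im,cv2.COLOR_BGR2HSV)
m=((h[...,0]<25)&(h[...,1]>80)).astype(np.uint8);m[:95]=0;m[165:]=0;m[:,:240]=0;m[:,310:]=0
c=max(cv2.findContours(m,0,2)[0],key=cv2.contourArea);e=cv2.fitEllipse(c);print(e)
S=onz(ci,*e[0],.023);print("stopper",S)
o=get_obs();P=o["tool_pos"];R=Ro.from_quat(o["tcp_rot"]).as_matrix()
X=P+R@[0,0,-.034];print("shift for point 34 mm up tool axis to head centre z .018",(R.T@(np.r_[S[:2],.018]-X)*1e3).round(1))
t=cv2.imread("pics/t8.png");g=cv2.cvtColor(t,cv2.COLOR_BGR2HSV)
q=((g[...,1]<90)&(g[...,2]>90))[205:232,275:303];ys,xs=np.nonzero(q);print("ball px",q.sum(),list(zip(xs+275,ys+205)))
ct=camera_info("top");mm=((g[...,0]<20)&(g[...,1]>90)).astype(np.uint8);mm[:195]=0;mm[240:]=0;mm[:,:265]=0;mm[:,315:]=0
c=max(cv2.findContours(mm,0,2)[0],key=cv2.contourArea);print(cv2.minAreaRect(c))
```

```text
((273.8270568847656, 128.49078369140625), (42.34223175048828, 43.01289749145508), 174.41366577148438)
stopper [ 0.48412826 -0.03034533  0.023     ]
shift for point 34 mm up tool axis to head centre z .018 [ 69.   -1.8 138. ]
ball px 64 [(np.int64(284), np.int64(207)), (np.int64(285), np.int64(207)), (np.int64(292), np.int64(207)), (np.int64(283), np.int64(208)), (np.int64(294), np.int64(208)), (np.int64(281), np.int64(209)), (np.int64(279), np.int64(212)), (np.int64(298), np.int64(212)), (np.int64(299), np.int64(214)), (np.int64(289), np.int64(216)), (np.int64(290), np.int64(216)), (np.int64(291), np.int64(216)), (np.int64(288), np.int64(217)), (np.int64(289), np.int64(217)), (np.int64(290), np.int64(217)), (np.int64(291), np.int64(217)), (np.int64(292), np.int64(217)), (np.int64(283), np.int64(218)), (np.int64(284), np.int64(218)), (np.int64(287), np.int64(218)), (np.int64(288), np.int64(218)), (np.int64(289), np.int64(218)), (np.int64(290), np.int64(218)), (np.int64(291), np.int64(218)), (np.int64(292), np.int64(218)), (np.int64(293), np.int64(218)), (np.int64(277), np.int64(219)),
[... 520 characters left out ...]
64(289), np.int64(220)), (np.int64(290), np.int64(220)), (np.int64(291), np.int64(220)), (np.int64(292), np.int64(220)), (np.int64(293), np.int64(220)), (np.int64(299), np.int64(220)), (np.int64(284), np.int64(221)), (np.int64(285), np.int64(221)), (np.int64(287), np.int64(221)), (np.int64(288), np.int64(221)), (np.int64(289), np.int64(221)), (np.int64(290), np.int64(221)), (np.int64(291), np.int64(221)), (np.int64(292), np.int64(221)), (np.int64(293), np.int64(221)), (np.int64(299), np.int64(221)), (np.int64(288), np.int64(222)), (np.int64(289), np.int64(222)), (np.int64(290), np.int64(222)), (np.int64(291), np.int64(222)), (np.int64(298), np.int64(223))]
((288.0, 218.0), (20.0, 22.0), 0.0)
```

Both balls show inside the neck in the top view as two adjacent grey blobs. Now picking up the stopper.

{"fn": "play_rows", "kwargs": {
  "motion": [
    [60,12,0,0,0],
    [60,18,-1,0,0],
    [60,18,-1,0,0],
    [60,14,0,0,0],
    [60,7,0,5,0],
    [60,0,0,15,0],
    [60,0,0,20,0],
    [60,0,0,20,0],
    [60,0,0,20,0],
    [60,0,0,10,0],
    [60,0,0,0,0]
  ]
}}

```text
time: 19.28
tool_pos: [0.4925, -0.0283, 0.0242]
tcp_rot: [0.991, 0.131, -0.039, -0.006]
force: [-0.2, 1.1, 0.2]
opening: 0.0601
```

```bash
sed -e 's/-.0005,0,-.036/0,0,-.034/' b.py > s.py; python3 s.py .4841 -.0305 .018
```

```text
[ 0.4925 -0.0283  0.0242] [-0.079  0.002 -0.997] [ 0.4951 -0.0284  0.0581] 0.06014951437207045 [-8.1  0.1 40.8]
```

{"fn": "play_rows", "kwargs": {
  "motion": [
    [60,-5,0,5,0],
    [60,-3,0,10,0],
    [60,0,0,10,0],
    [60,0,0,9,0],
    [60,0,0,4,0],
    [60,0,0,0,0]
  ]
}}

```text
time: 19.78
tool_pos: [0.4821, -0.0308, -0.0147]
tcp_rot: [0.991, 0.13, -0.037, -0.006]
force: [0.2, -0.2, -0.2]
opening: 0.0598
```

```bash
python3 s.py .4841 -.0305 .018
```

```text
[ 0.4821 -0.0308 -0.0147] [-0.076  0.001 -0.997] [ 0.4847 -0.0309  0.0192] 0.0598482335493027 [-0.4 -0.5  1.2]
```

Aligned. Closing and lifting.

{"fn": "play_rows", "kwargs": {
  "motion": [
    [30,0,0,1,0],
    [30,0,0,0,0],
    [30,0,0,0,0],
    [30,0,0,0,0],
    [30,0,0,0,0],
    [30,0,0,0,0]
  ],
  "newtons": 20
}}

```text
time: 20.28
tool_pos: [0.4831, -0.0309, -0.0148]
tcp_rot: [0.991, 0.131, -0.036, -0.005]
force: [0.3, 0.3, 0.1]
opening: 0.0393
```

```bash
python3 s.py .4841 -.0305 .018
```

```text
[ 0.4831 -0.0309 -0.0148] [-0.074  0.001 -0.997] [ 0.4856 -0.031   0.0191] 0.03934836347897622 [-1.3 -0.8  1.2]
```

{"fn": "play_rows", "kwargs": {
  "motion": [
    [30,0,0,-10,0],
    [30,0,0,-20,0],
    [30,0,0,-25,0],
    [30,0,0,-25,0],
    [30,0,0,-20,0],
    [30,0,0,-5,0],
    [30,0,0,0,0]
  ]
}}

```text
time: 20.87
tool_pos: [0.4908, -0.0309, 0.098]
tcp_rot: [0.991, 0.131, -0.036, -0.005]
force: [0.4, -0.1, -0.4]
opening: 0.0388
```

```bash
python3 s.py .5957 -.0267 .11
python3 - <<'E'
from h import *
ci=camera_info("wrist");np.save("ci9.npy",ci,allow_pickle=True);im=capture("wrist");cv2.imwrite("pics/w9.png",im);h=cv2.cvtColor(im,cv2.COLOR_BGR2HSV)
print("mouth",proj(ci,(.5957,-.0267,.066)),"body",proj(ci,(.5957,-.0267,.045)))
m=(((h[...,0]<25)|(h[...,0]>170))&(h[...,1]>80)).astype(np.uint8);m[300:]=0;m[:,:180]=0;m[:,400:]=0
for c in cv2.findContours(m,0,2)[0]:
    if cv2.contourArea(c)>150: print(cv2.boundingRect(c),cv2.contourArea(c))
E
```

```text
[ 0.4908 -0.0309  0.098 ] [-0.074  0.001 -0.997] [ 0.4933 -0.0309  0.132 ] 0.038813240049854564 [101.3  22.8  14.4]
mouth (np.float64(312.279621676121), np.float64(72.35420499835834)) body (np.float64(309.7737147595629), np.float64(75.20602005280244))
(357, 286, 17, 14) 158.5
(180, 286, 15, 14) 150.5
(240, 223, 72, 68) 3702.5
(273, 34, 76, 81) 4679.5
```

Run:
```python
from h import *
from scipy.spatial.transform import Rotation as Ro
ci=np.load("ci9.npy",allow_pickle=True).item()
o=get_obs();P=o["tool_pos"];R=Ro.from_quat(o["tcp_rot"]).as_matrix()
im=cv2.imread("pics/w9.png");h=cv2.cvtColor(im,cv2.COLOR_BGR2HSV)
m=((h[...,0]<25)&(h[...,1]>80)).astype(np.uint8)[215:300,235:318]
for r in range(0,85,5): print(215+r,''.join('#' if a else '.' for a in m[r,::2]))
for v in(250,254,258): 
    X=onz(ci,275.8,v,P[2]+.039);print(v,X.round(4),(R.T@(X-P)*1e3).round(1))
print("bottle",onz(ci,311,74.5,.045))
```

```text
215 ..........................................
220 ..........................................
225 ..............#############...............
230 ..........######################..........
235 .......###########################........
240 ......##############################......
245 ....#################################.....
250 ...###################################....
255 ...###################################....
260 ...####################################...
265 ...###################################....
270 ....#################################.....
275 ......##############################......
280 ........##########################........
285 ...........###################............
290 ..................#####...................
295 ..........................................
250 [ 0.4985 -0.0296  0.1365] [  5.1  -0.1 -39.5]
254 [ 0.4962 -0.0302  0.1365] [  2.7  -0.1 -39.3]
258 [ 0.4939 -0.0308  0.1365] [  0.4  -0.1 -39.1]
bottle [ 0.59637217 -0.02740774  0.045     ]
```

{"fn": "play_rows", "kwargs": {
  "motion": [
    [30,8,2,0,0],
    [30,14,3,0,0],
    [30,14,3,0,0],
    [30,14,3,0,0],
    [30,14,3,0,0],
    [30,14,3,0,0],
    [30,12,3,0,0],
    [30,7,1,0,0],
    [30,3,0,0,0],
    [30,0,0,0,0]
  ]
}}

```text
time: 21.75
tool_pos: [0.5946, -0.0242, 0.0747]
tcp_rot: [0.99, 0.13, -0.046, -0.008]
force: [-0.3, -1.5, -0.0]
opening: 0.039
```

```bash
sed -i -e 's/0,0,-.034/-.0005,0,-.033/' s.py; python3 s.py .596 -.027 .09
```

```text
[ 0.5946 -0.0242  0.0747] [-0.092  0.003 -0.996] [ 0.5971 -0.0245  0.1076] 0.038962970196638504 [-0.2  2.6 17.6]
```

{"fn": "play_rows", "kwargs": {
  "motion": [
    [30,0,2.5,6,0],
    [30,0,0,6,0],
    [30,0,0,4,0],
    [30,0,0,0,0]
  ]
}}

```text
time: 22.08
tool_pos: [0.5919, -0.0268, 0.0559]
tcp_rot: [0.99, 0.13, -0.047, -0.008]
force: [-1.0, -0.3, -0.1]
opening: 0.0384
```

```bash
python3 s.py .596 -.027 .078
```

```text
[ 0.5919 -0.0268  0.0559] [-0.095  0.003 -0.996] [ 0.5946 -0.0271  0.0888] 0.038376322120590674 [ 2.4  0.6 10.6]
```

{"fn": "play_rows", "kwargs": {
  "motion": [
    [30,1.5,0.5,0,0],
    [30,0.3,0,3,0],
    [30,0.3,0,4,0],
    [30,0.3,0,3,0],
    [30,0,0,0,0]
  ]
}}

```text
time: 22.5
tool_pos: [0.5933, -0.0267, 0.0453]
tcp_rot: [0.99, 0.13, -0.046, -0.008]
force: [-0.0, 0.8, 0.5]
opening: 0.0388
```

```bash
python3 s.py .596 -.027 .072
```

```text
[ 0.5933 -0.0267  0.0453] [-0.094  0.003 -0.996] [ 0.5959 -0.027   0.0782] 0.03884811348472142 [0.6 0.2 6.1]
```

{"fn": "play_rows", "kwargs": {
  "motion": [
    [30,0.2,0,2,0],
    [30,0.2,0,2,0],
    [30,0.1,0,1.5,0],
    [30,0,0,0,0]
  ]
}}

```text
time: 22.83
tool_pos: [0.5933, -0.0265, 0.0392]
tcp_rot: [0.99, 0.13, -0.046, -0.008]
force: [-0.7, 0.1, -0.7]
opening: 0.0387
```

{"fn": "play_rows", "kwargs": {
  "motion": [
    [30,0,0,1,0],
    [30,0,0,0,0]
  ]
}}

```text
time: 23.0
tool_pos: [0.5936, -0.0266, 0.0388]
tcp_rot: [0.99, 0.13, -0.046, -0.008]
force: [-0.1, 0.0, 0.6]
opening: 0.0388
```

{"fn": "play_rows", "kwargs": {
  "motion": [
    [30,0,0,1,0],
    [30,0,0,0,0]
  ]
}}

```text
time: 23.17
tool_pos: [0.594, -0.0267, 0.0388]
tcp_rot: [0.99, 0.13, -0.045, -0.007]
force: [0.3, 0.5, -0.6]
opening: 0.0391
```

```bash
python3 s.py .596 -.027 .072
```

```text
[ 0.594  -0.0267  0.0388] [-0.091  0.003 -0.996] [ 0.5965 -0.0269  0.0717] 0.03908140514592367 [-0.6 -0.1 -0.2]
```

Motion stopped at the height where the stopper's shoulder meets the rim: head centre 71.7 mm against an ideal 72. The force reading shows no contact at all, so I'll rely on position. Releasing and checking in the wrist and side images by numbers.

{"fn": "play_rows", "kwargs": {
  "motion": [
    [75,0,0,0,0],
    [75,0,0,0,0],
    [75,0,0,0,0],
    [75,0,0,0,0],
    [75,0,0,0,0],
    [75,0,0,0,0]
  ]
}}

```text
time: 23.67
tool_pos: [0.5938, -0.0267, 0.0384]
tcp_rot: [0.99, 0.13, -0.045, -0.007]
force: [0.6, 0.2, -0.1]
opening: 0.0733
```

```bash
sed -e 's/-.0005,0,-.033/0,0,-.041/' s.py > g.py; python3 g.py .596 -.027 .035
python3 - <<'E'
from h import *
im=capture("side");w=capture("wrist");cs=camera_info("side")
print("head top/under px",proj(cs,(.596,-.027,.078)),proj(cs,(.596,-.027,.066)),"foot",proj(cs,(.596,-.027,0)))
u,v=map(int,proj(cs,(.596,-.027,.045)))
o=np.hstack([cv2.resize(im[v-50:v+40,u-45:u+45],(400,400)),cv2.resize(w[130:340,170:380],(400,400))]);cv2.imwrite("pics/c10.png",o)
E
```

```text
[ 0.5938 -0.0267  0.0384] [-0.091  0.003 -0.996] [ 0.5976 -0.0268  0.0792] 0.07328353538039935 [ 2.3  1.  44.2]
head top/under px (np.float64(283.3919347356989), np.float64(205.8228620138943)) (np.float64(283.39952503930584), np.float64(209.48682276600442)) foot (np.float64(283.4397807446474), np.float64(228.91889453258656))
```

View pics/c10.png

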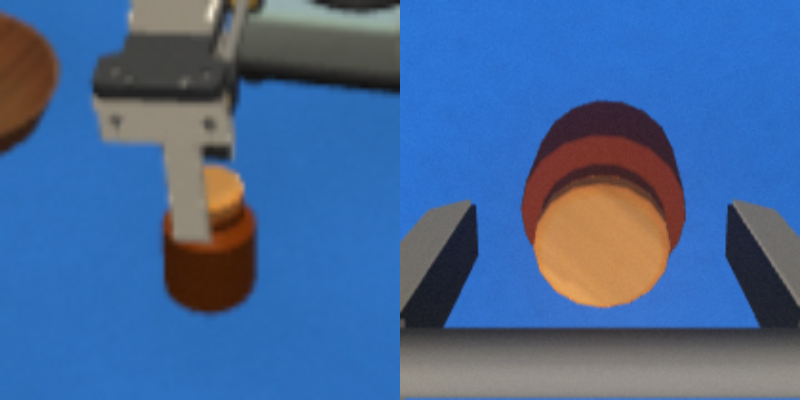

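Last view: the stopper sits level on the neck with its shoulder on the rim, and the open jaws straddle the bottle. Descending to grip the body.

{"fn": "play_rows", "kwargs": {
  "motion": [
    [75,1,1,8,0],
    [75,0.5,0,10,0],
    [75,0.5,0,10,0],
    [75,0,0,8,0],
    [75,0,0,4,0],
    [75,0,0,0,0]
  ]
}}

```text
time: 24.27
tool_pos: [0.5914, -0.027, -0.0072]
tcp_rot: [0.99, 0.13, -0.046, -0.008]
force: [0.5, 0.3, 0.4]
opening: 0.0748
```

```bash
python3 g.py .596 -.027 .035
```

```text
[ 0.5914 -0.027  -0.0072] [-0.093  0.003 -0.996] [ 0.5952 -0.0271  0.0336] 0.07478959278090787 [ 0.6  0.1 -1.5]
```

{"fn": "play_rows", "kwargs": {
  "motion": [
    [45,0,0,-1,0],
    [45,0,0,0,0],
    [45,0,0,0,0],
    [45,0,0,0,0],
    [45,0,0,0,0],
    [45,0,0,0,0]
  ],
  "newtons": 45
}}

```text
time: 24.77
tool_pos: [0.5917, -0.027, -0.0059]
tcp_rot: [0.99, 0.13, -0.046, -0.008]
force: [0.2, -0.4, -1.7]
opening: 0.0544
```

```bash
python3 g.py .596 -.027 .035
```

```text
[ 0.5917 -0.027  -0.0059] [-0.093  0.003 -0.996] [ 0.5955 -0.0271  0.035 ] 0.05436402396560501 [ 0.5  0.  -0.1]
```

{"fn": "play_rows", "kwargs": {
  "motion": [
    [45,0,0,-5,0],
    [45,0,0,-10,0],
    [45,0,0,-14,0],
    [45,0,0,-16,0],
    [45,0,0,-16,0],
    [45,0,0,-16,0],
    [45,0,0,-16,0],
    [45,0,0,-16,0],
    [45,0,0,-12,0],
    [45,0,0,-8,0],
    [45,0,0,-3,0],
    [45,0,0,0,0]
  ]
}}

```text
time: 25.77
tool_pos: [0.6048, -0.0273, 0.1404]
tcp_rot: [0.99, 0.13, -0.044, -0.007]
force: [-0.2, -0.2, -2.5]
opening: 0.0541
```

```bash
python3 d.py .6035 -.2835 .12
python3 - <<'E'
from h import *
ci=camera_info("wrist");im=capture("wrist");cv2.imwrite("pics/w11.png",im);np.save("ci11.npy",ci,allow_pickle=True);print(proj(ci,(.6035,-.2835,.099)))
E
```

```text
25.7667 [ 0.6048 -0.0273  0.1404] [-0.0892  0.0028 -0.996 ] yaw 0.263 F [-0.2 -0.2 -2.5] op 0.0541 tool mm [-65.8 247.6  19.7]
(np.float64(579.9086763363537), np.float64(296.2239572106605))
```

Bottle gripped and lifted, with its weight showing in the force reading. Moving part-way to the mixer to measure the cup.

{"fn": "play_rows", "kwargs": {
  "motion": [
    [45,-2,6,0,0],
    [45,-3,12,0,0],
    [45,-4,16,0,0],
    [45,-4,16,0,0],
    [45,-4,16,0,0],
    [45,-4,16,0,0],
    [45,-4,16,0,0],
    [45,-4,16,0,0],
    [45,-4,12,0,0],
    [45,-3,8,0,0],
    [45,0,3,0,0],
    [45,0,0,0,0]
  ]
}}

```text
time: 26.82
tool_pos: [0.6, -0.184, 0.1305]
tcp_rot: [0.99, 0.129, -0.051, -0.01]
force: [1.2, 1.3, -2.6]
opening: 0.0541
```

```bash
python3 d.py .6035 -.2835 .12
python3 - <<'E'
from h import *
ci=camera_info("wrist");im=capture("wrist");cv2.imwrite("pics/w12.png",im);np.save("ci12.npy",ci,allow_pickle=True);u,v=proj(ci,(.6035,-.2835,.099));print(u,v)
g=im.max(2);u,v=int(u),int(v)
for y in range(v-84,v+86,6): print(y,' '.join('%3d'%g[y,x] if 0<=x<560 and 0<=y<420 else '  .' for x in range(u-90,u+91,6)))
print(u-90)
E
```

```text
26.8167 [ 0.6    -0.184   0.1305] [-0.1037  0.0058 -0.9946] yaw 0.261 F [ 1.2  1.3 -2.6] op 0.0541 tool mm [-21.2  97.4   9.5]
405.7184274192754 248.3782403335385
164 229 228 105 187 222 229 226 223 226 225 222 223 221 222 222 218 218 217 217 217 223 220 219 220 221 219 212 230 229 227 226
170 226 226 100 193 224 226 226 224 226 222 223 219 221 219 219 220 218 217 215 216 223 220 220 219 221 214 228 228 230 230 229
176 228 226  99 196 218 219 225 226 224 223 221  85  65  60  62  60  61  63 140 218 218 222 219 220 220 205 229 228 225 228 230
182 225 178 100 198 224 223 223 221 221  55  62  58  61  57  59  60  56  62  60  62 218 218 217 219 217 198 228 230 229 231 230
188 220  98 100 197 223 225 222 220  66  61  59  61  77  75  72  71  70  72  61  59  59 221 219 216 218 192 227 228 228 230 230
194 224  67  99 199 226 221 220  57  61  56  85  70  73  71  69  66  67  69  69  66  58  59 215 215 218 210 228 227 229 229 229
200 222  54 103 196 223 222  56  57  57  75  70  71  69  48  61  60  51  49  56  62  68  56  60 215 215 228 228 228 229 230 229
206 221  53 100 199 221 190  55  55  75  
[... 2078 characters left out ...]
  45  47  43  46  43  44  46  46  48  45  49  49  44  50
308  86  87  92  92  87  89  86  89  88  88  87  87  90  86  85 155 251  41  55  62  60  60  60  61  58  65  61  66  63  63  65
314 127 127 124 126 126 126 125 125 125 123 119 124 123 125 121 147 246  41  48  80  80  78  77  81  79  75  77  78  77  79  79
320 148 151 148 148 150 148 148 148 143 149 148 143 148 147 151 129 252  39  75  81  78  81  78  78  77  79  75  75  81  76  76
326 165 170 165 167 170 168 164 166 169 171 170 165 165 166 167 145 253  43  82  77  80  79  79  77  76  79  78  78  75  80  75
332 169 172 168 169 168 168 171 168 169 174 169 169 171 168 169 138 250  44  81  80  81  79  80  79  78  78  79  76  76  78  79
315
```

Run:
```python
from h import *
from scipy.optimize import least_squares
def edges(im,ci,c0,angs,name):
    # outermost dark->grey edge along rays from the predicted rim centre, lifted to rim plane z=.099
    g=cv2.GaussianBlur(im,(3,3),0).max(2).astype(float);pts=[]
    for a in angs:
        r=np.arange(25,52,.3)/1000
        uv=np.array([proj(ci,(c0[0]+x*np.cos(a),c0[1]+x*np.sin(a),.099)) for x in r])
        p=cv2.remap(g.astype(np.float32),uv[:,0].astype(np.float32).reshape(1,-1),uv[:,1].astype(np.float32).reshape(1,-1),1)[0]
        k=np.argmax(p>130)
        if p[k]>130: pts.append((np.degrees(a),r[k]*1e3,c0[0]+r[k]*np.cos(a),c0[1]+r[k]*np.sin(a)))
    pts=np.array(pts);print(name);print(pts[:,:2].round(1).tolist())
    return pts
def fit(P):
    s=least_squares(lambda q:np.hypot(P[:,0]-q[0],P[:,1]-q[1])-.038,[.605,-.283],loss='soft_l1',f_scale=.001);return s.x.round(4),np.abs(s.fun).mean().round(5)
A=np.radians(np.arange(-180,180,10))
w=edges(cv2.imread("pics/w12.png"),np.load("ci12.npy",allow_pickle=True).item(),(.607,-.283),A,"wrist")
t=edges(cv2.imread("pics/top0.png"),camera_info("top"),(.605,-.283),A,"top")
for n,p in(("w",w),("t",t)):
    for lo,hi in((-110,60),(-100,30),(-60,60)):
        s=p[(p[:,0]>=lo)&(p[:,0]<=hi)];print(n,lo,hi,len(s),fit(s[:,2:]))
```

```text
wrist
[[-180.0, 40.3], [-170.0, 38.2], [-160.0, 41.5], [-100.0, 40.0], [-90.0, 40.3], [-80.0, 40.6], [-70.0, 40.6], [-60.0, 40.3], [-50.0, 40.3], [-40.0, 40.0], [-30.0, 40.0], [-20.0, 43.0], [-10.0, 46.3], [0.0, 49.6], [100.0, 49.6], [110.0, 46.0], [120.0, 41.8], [130.0, 37.3], [140.0, 39.7], [150.0, 40.6], [160.0, 40.3], [170.0, 37.6]]
top
[[-150.0, 50.8], [-120.0, 43.6], [-110.0, 42.4], [-100.0, 42.7], [-90.0, 43.3], [-80.0, 43.9], [-70.0, 43.9], [-60.0, 43.3], [-50.0, 42.7], [-40.0, 42.1], [-30.0, 41.5], [-20.0, 40.6], [-10.0, 40.0], [0.0, 40.3], [10.0, 40.9], [20.0, 42.1], [30.0, 42.7], [40.0, 43.9], [50.0, 45.4], [60.0, 46.9], [70.0, 48.4], [80.0, 49.6], [90.0, 50.5], [100.0, 51.4]]
w -110 60 11 (array([ 0.611 , -0.2845]), np.float64(0.002))
w -100 30 11 (array([ 0.611 , -0.2845]), np.float64(0.002))
w -60 60 7 (array([ 0.6161, -0.2788]), np.float64(0.00173))
t -110 60 18 (array([ 0.6083, -0.2866]), np.float64(0.00267))
t -100 30 14 (array([ 0.6075, -0.2876]), np.float64(0.00128))
t -60 60 13 (array([ 0.6094, -0.2816]), np.float64(0.00218))
```

```bash
sed -i 's/0,0,-.041/.0005,0,-.041/' g.py; python3 g.py .6075 -.284 .165
```

```text
[ 0.6    -0.1836  0.1305] [-0.104  0.006 -0.995] [ 0.6047 -0.1837  0.1712] 0.053975307168685066 [-22.5  97.8   5.3]
```

{"fn": "play_rows", "kwargs": {
  "motion": [
    [45,-2,6,0,0],
    [45,-3,11,0,0],
    [45,-3,14,-1,0],
    [45,-3,14,-1,0],
    [45,-3,14,-1,0],
    [45,-3,13,-1,0],
    [45,-3,11,0,0],
    [45,-2,8,0,0],
    [45,0,3,0,0],
    [45,0,0,0,0]
  ]
}}

```text
time: 27.7
tool_pos: [0.6037, -0.29, 0.1339]
tcp_rot: [0.99, 0.13, -0.051, -0.009]
force: [-0.6, 1.1, -2.5]
opening: 0.0539
```

```bash
python3 g.py .6075 -.284 .140
```

```text
[ 0.6037 -0.29    0.1339] [-0.103  0.006 -0.995] [ 0.6085 -0.2901  0.1746] 0.05389223116875924 [ 4.1 -5.1 34.6]
```

{"fn": "play_rows", "kwargs": {
  "motion": [
    [45,0,-4,0,0],
    [45,0.5,-1,5,0],
    [45,1,0,9,0],
    [45,1,0,9,0],
    [45,0.5,0,6,0],
    [45,0,0,2,0],
    [45,0,0,0,0]
  ]
}}

```text
time: 28.28
tool_pos: [0.602, -0.2808, 0.0986]
tcp_rot: [0.99, 0.131, -0.052, -0.01]
force: [0.0, 0.3, -2.6]
opening: 0.0539
```

```bash
python3 g.py .6075 -.284 .122
python3 - <<'E'
from h import *
# side view, bottle columns vs cup columns (bottle reddish brown, cup black on grey case)
cs=camera_info("side");im=capture("side");cv2.imwrite("pics/s13.png",im)
u,v=map(int,proj(cs,(.6075,-.284,.099)));print(u,v,"edges pred bottle",proj(cs,(.6075,-.284,.12)))
for y in range(v-24,v+16,3): print(y,' '.join('%3d/%3d'%(im[y,x,2],im[y,x,0]) for x in range(u-24,u+25,3)))
E
```

```text
[ 0.602  -0.2808  0.0986] [-0.105  0.007 -0.994] [ 0.6068 -0.2809  0.1393] 0.053867108340990844 [ 1.6  3.8 17.1]
317 146 edges pred bottle (np.float64(317.62113518814016), np.float64(140.42343933171054))
122  46/181  45/182  44/180  81/159  82/159  81/159  82/154 140/119 141/118 162/ 88 185/ 77 165/102  43/177  42/176  42/175  41/175  42/173
125  45/181  44/182  45/181  45/181  45/180  46/181  43/174 141/119 140/119 169/ 85 196/ 57  97/ 78  43/177  44/177  44/177  44/175  43/172
128  45/183  45/182  44/181  45/182  46/182  43/181  99/ 62 140/119 140/118 110/ 68 107/ 22  66/ 38  43/179  44/177  42/174  41/172  41/172
131  45/181  45/183  45/183  45/181  44/180  44/176 114/  9 141/119 140/118 121/ 99  98/ 10 116/  7  47/111  42/177  42/174  43/174  41/172
134  45/182  45/182  46/182  45/181  45/182  44/175  59/  5 141/118 140/119 136/106 126/ 13  89/  7  46/143  43/176  43/174  40/173  42/173
137  44/182  44/183  44/181  45/183  44/182  45/177  57/  3 139/118 140/117 132/109  63/  7  60/  7  46/165  44/178  44/175  43/174  42/174
140  44/181  46/182  45/183  43/182  46/183  44/177  59/
[... 363 characters left out ...]

149  45/182 150/144 147/167 145/166 143/163  40/ 38  42/ 43  54/ 10  60/  7  60/  6  53/ 13  43/ 41  35/ 30  52/170  44/177  42/177  42/175
152  42/178 145/155 145/164 146/164  60/ 67  20/ 19  35/ 34  40/ 42  42/ 43  42/ 42  41/ 43  37/ 40  29/ 26 132/130  52/167  43/178  44/177
155  70/176 144/166 143/164 121/138  39/ 35  39/ 37  21/ 19  20/ 17  24/ 22  20/ 18  19/ 17  23/ 20  39/ 38  32/ 30  96/ 85  38/ 64  54/155
158 133/134 145/166 144/164  79/ 88  34/ 32  38/ 36  40/ 38  41/ 42  38/ 39  38/ 40  39/ 40  40/ 39  39/ 38  31/ 29 112/101 152/135  36/ 33
161 147/151 145/166 144/166 137/156  34/ 32  32/ 32  45/ 40  37/ 34  41/ 39  38/ 37  39/ 38  40/ 38  34/ 33  33/ 30  37/ 35  37/ 37  36/ 33
```

Run:
```python
from h import *
im=cv2.imread("pics/s13.png").astype(float);cs=camera_info("side")
a=proj(cs,(.6068,-.2809,.12));b=proj(cs,(.6068+.00906,-.2809+.00423,.12));print("px/mm",(b[0]-a[0])/10, "bottle pred u",a[0],"cup pred",proj(cs,(.6075,-.284,.099))[0])
def cross(row,x0,x1,th):
    x=np.arange(x0,x1);p=row[x0:x1];k=[i for i in range(len(p)-1) if (p[i]-th)*(p[i+1]-th)<0]
    return [round(x[i]+(th-p[i])/(p[i+1]-p[i]),2) for i in k]
B=im[...,0]
for y in range(134,154): print(y,cross(B[y],300,340,100))
```

```text
px/mm -0.35655085611697357 bottle pred u 317.44358432541696 cup pred 317.32958514580827
134 [np.float64(309.23), np.float64(313.62), np.float64(320.07), np.float64(328.51)]
135 [np.float64(309.22), np.float64(313.67), np.float64(320.06), np.float64(328.51)]
136 [np.float64(309.24), np.float64(313.71), np.float64(320.12), np.float64(328.51)]
137 [np.float64(309.24), np.float64(313.73), np.float64(320.11), np.float64(328.34)]
138 [np.float64(309.24), np.float64(313.73), np.float64(320.11), np.float64(328.25)]
139 [np.float64(309.25), np.float64(313.74), np.float64(320.3), np.float64(328.25)]
140 [np.float64(309.26), np.float64(313.69), np.float64(320.36), np.float64(328.25)]
141 [np.float64(308.97), np.float64(313.63), np.float64(320.25), np.float64(328.22)]
142 [np.float64(308.27), np.float64(313.84), np.float64(320.17), np.float64(328.5)]
143 [np.float64(306.98), np.float64(314.68), np.float64(320.08), np.float64(329.36)]
144 [np.float64(306.11), np.float64(330.3)]
145 [np.float64(305.63), np.float64(330.94)]
146 [np.float64(305.5), np.float64(331.4)]
147 [np.float64(305.48), np.float64(331.49)]
148 [np.float64(305.72), np.float64(331.24)]
149 [np.float64(306.33), np.float64(331.19)]
150 [np.float64(306.5), np.float64(330.84)]
151 [np.float64(306.14), np.float64(330.45)]
152 [np.float64(304.43), np.float64(330.76)]
153 [np.float64(303.54), np.float64(334.27)]
```

Side view: bottle centred at u=318.8, cup rim at 318.5, so aligned to under 1 mm in that direction. Small trim, then lower.

{"fn": "play_rows", "kwargs": {
  "motion": [
    [45,1,2.5,0,0],
    [45,0,0,0,0]
  ]
}}

```text
time: 28.5
tool_pos: [0.6039, -0.2831, 0.0989]
tcp_rot: [0.99, 0.131, -0.051, -0.01]
force: [0.4, -0.3, -1.6]
opening: 0.054
```

```bash
python3 g.py .6086 -.283 .122
```

```text
[ 0.6039 -0.2831  0.0989] [-0.105  0.006 -0.995] [ 0.6087 -0.2832  0.1397] 0.05402633271258749 [ 1.7  0.3 17.6]
```

{"fn": "play_rows", "kwargs": {
  "motion": [
    [45,0.4,0,4,0],
    [45,0.4,0,4,0],
    [45,0.3,0,3,0],
    [45,0.3,0,2,0],
    [45,0,0,0,0]
  ]
}}

```text
time: 28.92
tool_pos: [0.6043, -0.2831, 0.0852]
tcp_rot: [0.99, 0.131, -0.051, -0.01]
force: [-0.4, 0.2, -1.6]
opening: 0.0538
```

```bash
python3 g.py .6086 -.283 .122
```

```text
[ 0.6043 -0.2831  0.0852] [-0.103  0.006 -0.995] [ 0.609  -0.2832  0.126 ] 0.05383494311145856 [ 0.1 -0.2  4. ]
```

{"fn": "play_rows", "kwargs": {
  "motion": [
    [45,0.1,0,1.5,0],
    [45,0,0,0,0]
  ]
}}

```text
time: 29.08
tool_pos: [0.6041, -0.2831, 0.0834]
tcp_rot: [0.99, 0.131, -0.051, -0.01]
force: [-0.3, 0.2, -2.4]
opening: 0.0541
```

{"fn": "play_rows", "kwargs": {
  "motion": [
    [45,0.1,0,1.5,0],
    [45,0,0,0,0]
  ]
}}

```text
time: 29.25
tool_pos: [0.6041, -0.283, 0.0819]
tcp_rot: [0.99, 0.131, -0.051, -0.01]
force: [-0.2, 0.2, -2.3]
opening: 0.054
```

{"fn": "play_rows", "kwargs": {
  "motion": [
    [45,0.1,0,1.5,0],
    [45,0,0,0,0]
  ]
}}

```text
time: 29.42
tool_pos: [0.6042, -0.2831, 0.0807]
tcp_rot: [0.99, 0.131, -0.051, -0.009]
force: [-0.9, 1.0, 0.5]
opening: 0.054
```

```bash
python3 g.py .6086 -.283 .122
```

```text
[ 0.6042 -0.2831  0.0807] [-0.103  0.005 -0.995] [ 0.6089 -0.2832  0.1214] 0.05401240495411508 [-0.3 -0.3 -0.5]
```

Seat contact exactly at the expected height (foot at 87 mm), with the force change showing the spring. Now pressing.

{"fn": "play_rows", "kwargs": {
  "motion": [
    [45,0.2,0,2,0],
    [45,0.2,0,2,0],
    [45,0,0,0.5,0]
  ],
  "newtons": 60
}}

```text
time: 29.67
tool_pos: [0.6044, -0.2832, 0.0773]
tcp_rot: [0.99, 0.131, -0.05, -0.009]
force: [-1.8, 0.8, 3.4]
opening: 0.0537
```

{"fn": "play_rows", "kwargs": {
  "motion": [
    [45,0.2,0,2,0],
    [45,0.2,0,2,0],
    [45,0,0,1,0]
  ]
}}

```text
time: 29.92
tool_pos: [0.6045, -0.2832, 0.0732]
tcp_rot: [0.99, 0.131, -0.05, -0.008]
force: [-2.7, 1.1, 5.8]
opening: 0.0538
```

{"fn": "play_rows", "kwargs": {
  "motion": [
    [45,0,0,2,0],
    [45,0,0,2,0]
  ]
}}

```text
time: 30.08
tool_pos: [0.6047, -0.2832, 0.0724]
tcp_rot: [0.99, 0.131, -0.049, -0.008]
force: [-9.4, 5.8, 24.4]
opening: 0.0539
```

{"fn": "play_rows", "kwargs": {
  "motion": [
    [45,0,0,2,0]
  ]
}}

```text
time: 30.17
tool_pos: [0.6047, -0.2832, 0.0725]
tcp_rot: [0.99, 0.131, -0.048, -0.007]
force: [-8.6, 4.2, 19.5]
opening: 0.0541
```

```bash
python3 g.py .6086 -.283 .114
```

```text
[ 0.6047 -0.2832  0.0725] [-0.097  0.002 -0.995] [ 0.6092 -0.2832  0.1133] 0.05406954853177052 [-0.6 -0.4 -0.7]
```

Run:
```python
from h import *
cs=camera_info("side")
for i in range(8): im=capture("side")
o=get_obs();print(o["time"],o["tool_pos"].round(4),o["force"].round(1),o["opening"])
B=im[...,0].astype(float)
for y in range(138,158,1):
    x=np.where(B[y,300:340]<100)[0];print(y,(x.min()+300,x.max()+300) if len(x) else None,end=' ')
print(proj(cs,(.6086,-.283,.099))[1],proj(cs,(.6086,-.283,.091))[1])
h=cv2.cvtColor(im,cv2.COLOR_BGR2HSV)
# bottle/bystander check against first side picture
a=cv2.absdiff(im,cv2.imread("pics/side0.png")).max(2)
print("bowl diff",(a[165:205,195:255]>40).sum(),"d1",(a[215:256,170:192]>40).sum(),"d2",(a[325:370,278:304]>40).sum())
```

```text
30.5667 [ 0.6047 -0.2832  0.0725] [-7.8  4.4 18.2] 0.05378871535477221
138 (np.int64(309), np.int64(327)) 139 (np.int64(309), np.int64(327)) 140 (np.int64(309), np.int64(327)) 141 (np.int64(309), np.int64(327)) 142 (np.int64(309), np.int64(327)) 143 (np.int64(309), np.int64(327)) 144 (np.int64(309), np.int64(327)) 145 (np.int64(308), np.int64(328)) 146 (np.int64(307), np.int64(329)) 147 (np.int64(306), np.int64(330)) 148 (np.int64(306), np.int64(331)) 149 (np.int64(306), np.int64(331)) 150 (np.int64(306), np.int64(331)) 151 (np.int64(306), np.int64(331)) 152 (np.int64(305), np.int64(331)) 153 (np.int64(304), np.int64(334)) 154 (np.int64(303), np.int64(336)) 155 (np.int64(303), np.int64(338)) 156 (np.int64(303), np.int64(339)) 157 (np.int64(302), np.int64(334)) 146.8247835292816 149.20033929684055
bowl diff 0 d1 0 d2 0
```

The cup rim moved down about 2.4 px, which is 8 mm. The push holds at about 18 N and the bystanders are unmoved. Handing in.

```bash
python3 -c "
from h import *
print(job_done()); o=get_obs(); print(o['time'],o['tool_pos'],o['force'])"
```

```text
the job is handed in; nothing more can be done
None
the job is handed in; nothing more can be done
```

I dropped both steel balls into the bottle one at a time, plugged it with the stopper and stood it in the mixer cup. I handed in at about 31 s with the arm still gripping the bottle and pressing it down.

**Last checks**
- **Balls:** two ball blobs were visible through the neck before I put the stopper in.
- **Stopper:** its shoulder stopped within 0.3 mm of the rim height, and it looked level in both views.
- **Cup:** the foot touched the seat at the expected 87 mm. It then travelled about 8.4 mm to a hard stop, against a nominal 8 mm. The push held at 18–20 N for the last 0.4 s, and the side view showed the rim about 8 mm lower.
- **Bystanders:** the bowl and both small bottles had not changed in the side view.

**What disagreed**
- **Finger length:** the fingers end about 28 mm short of the reported tool point. The first try at a ball closed on nothing, so I corrected for that offset afterwards.
- **Tool tilt:** the tool drifted to about 6° of tilt about the jaw axis. The bottle was gripped at nearly that tilt, so by the tool readings it stayed within about 1° of upright.
- **Camera offset:** the top camera read x about 3 mm lower than the wrist camera, so I relied on the wrist and side views.
- **Force reading:** it showed nothing on the early light contacts, so I judged those by position. It did respond in the mixer.

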